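# Set up a welded shaft on V-blocks for a run-out check

### The arm

A 6-joint arm with a two-finger parallel gripper is mounted at the origin on the work surface. World frame = base frame: x ahead of the robot, y to its left, z up, the work surface at z = 0. Lengths are in m, angles in degrees, forces in N, time in s.
With the tool pointing down it reaches from about 0.4 to 0.825 m from the base axis. Payload 7 kg.
Tool frame: the origin (TCP) lies between the finger pads; the fingertips stand 19 mm ahead of it and the grasp point (between the pads) is the TCP; x points along the fingers, y is the direction in which the jaws open and shut, and the axes are right-handed (so a half turn about x gives the same grasp; the last joint's range is limited). The gripper opens to 88 mm and grips with 3 to 60 N. Pads are 19 mm wide; open, the fingers measure 130 mm over their backs; the gripper's body (78 mm by 193 mm) begins 47 mm behind the grasp point.
Start: joints at [-56.774, 20.546, 0.682, 0, -70.136, -16.507], TCP at [0.194, -0.646, 0.246] pointing down, gripper open.
Joint ranges: [-176.03, 176.03], [-82.01, 121.73], [-58.28, 71.71], [-173.87, 95.51], [-174.79, -0.11], [-173.66, 173.66]. Speed limits (degrees/s): [136.94, 136.94, 172.46, 180, 180, 180].

### API

Orientations are given as [roll, pitch, yaw] about the fixed x, y, z axes, in that order (R = Rz(yaw) Ry(pitch) Rx(roll)).
In Python, from plant import r gives the robot as it stands.
- The arm moves only by the tool send_rows, never from a script. Its argument "plan" is a list of rows, each a list of 2 entries, a list of its own where there are three numbers: the shift along the tool's x, y, z scaled (see below), then the turn, a rotation vector about the tool's x, y, z scaled (see below). A call has exactly 5 rows; each row is the pose to reach, as a shift and turn from the pose measured when the call began, along the tool's axes at that moment; what a row does not reach only later rows make up. The controller multiplies each number of a shift by 0.15 m and each number of a turn by pi/4 rad. A row lasts 1/10 s, in which the tool goes at most 50 mm and 8.59 degrees, less where a joint would pass 70% of its speed; a pose out of reach is approached as far as the arm can. A call with a number of a shift or a turn outside -1 to 1 is refused whole. A call with a gripper value outside its range is refused whole. "jaw" is the opening, from -1 (shut) to 1 (fully open), so that 0 is half open, set as the call begins (left out, the last holds). The fingers move at their own pace and stop on an object; "force" is the grip in N (left out, the last holds). Time passes only in rows, so rows that repeat a pose let the fingers close, or fill a call up. It gives the time, the measured TCP pose, the force and the opening at its end, in the units of the state.
- r.get_state(): the state, without advancing time (a new reading comes with each control period).
- r.capture(name): name is "side" or "top"; returns a dict with "color" (384x512x3 uint8, red, green, blue), "range_z" (384x512 float32, m along the optical axis (not along the pixel's ray), 0 where there is no reading), "mtx" (3x3 intrinsics, pixels), "pose" (4x4, takes a point from camera to world coordinates). Camera axes: x right, y down, z forward; pixel columns grow to the right and rows downward; lengths in m; the calibration is good to about 2 mm. A picture is of the moment at which its call begins.
- r.close_job(): hands the job in, once; it reports no verdict.
Trained networks look in a picture, given as the dict that the camera call returned (one of the last four; its "shot" number tells which), for a name from the list of things; names that differ only in an ending like _2 or _b are one class to them, and where a whole thing is asked for, a point or a joint stands for the part that bears it (a point fixed in the world has none). Each returns a list of dicts, best first, with "score" (0 to 1); they miss things now and then, are a little off and sometimes report something else, mostly with a low value. They report only what shows in the picture. A call takes as long as a camera call. They do not tell look-alikes from the thing itself.
- r.find_in(picture, target): "uv" ([column, row] in pixels, amid what is visible of it).
- r.trace(picture, target): "mask" (384x512 bool, what is visible of it) and "uv" ([column, row] in pixels, amid what is visible of it).
The state is a dict: "time_s": time; "joints": joint angles; "qd": joint speeds; "joint_torque": joint torques, N m; "tcp_pos": TCP position; "eef_rot": TCP orientation; "contact_force": force on the tool from outside, world axes, zero at the start; "moment": the same for the moment, N m; "gripper_width": finger opening in m.
Only numpy, scipy, OpenCV 4.12 (cv2) and the standard library are available. Lean on these libraries where they do the work, as an engineer would, in place of code of your own. Each camera call takes 0.05 s, during which the arm holds its last target. There are 200 camera calls.

### The job

Set up the butt-welded shaft for a run-out check in the free space between the standing stop block and the little screw jack: stand the big V-block under the middle of the thick tube and the small V-block under the middle of the thin spindle, and lay the shaft gently in both grooves, level, in line with the stop block and with the tube's end close up to it (a few millimetres at most). Then stand the dial gauge behind the shaft (on the side away from the robot), square to it, with its plunger pointing at the weld bead and the tip no more than a finger's breadth from the bead, without knocking the gauge against the shaft. Do not disturb the screw jack, the oil bottle or the spanner, and let go of everything.

Things in the scene. Friction and masses are not known exactly. Their poses are not given: they have to be found in the camera images.
- stop: Stop block: steel set-up block with dark holes on end, fixed. 50 mm (its x, pointing away from the robot within 0.2 rad) x 25 mm (its y, along the line to the screw jack, which stands on its +y or its -y side) x 75 mm high. Origin: centre of underside, z up. The shaft lies along its y axis, tube end at the middle of the 50 mm wide face that looks towards the jack.
- jack: Small screw jack, loose bystander: round dark foot 36 mm in diameter, 49 mm high, brass screw. Origin: centre of its underside. It stands about 325 mm from the stop block, to the left or right of it; the shaft goes between the two. Leave it where it is.
- big_vee: Big V-block, steel, loose, 0.6 kg: 56 mm across the groove (its x), 36 mm along the groove (its y), 48.5 mm high; 90 degree groove on top, on the centre line, 36 mm wide and 18 mm deep. Origin: centre of underside, z up. Fits the tube: the tube's axis then lies 56 mm above the table.
- small_vee: Small V-block, steel, loose, 0.42 kg: 44 mm across the groove (its x), 28 mm along the groove (its y), 52.9 mm high; 90 degree groove on top, on the centre line, 22 mm wide and 11 mm deep. Origin: centre of underside, z up. Fits the spindle: its axis then lies 56 mm above the table.
- shaft: Welded shaft, loose, 0.72 kg, 230 mm: grey tube (diameter 36 mm), copper-coloured weld bead (42 mm, 10 mm wide), bright spindle (20 mm). Origin on the axis at the bead's middle; x along the shaft to the spindle: tube from -125 to -5 mm (middle -65), spindle +5 to +105 (middle +55). Grip the tube at about x = -22 mm (balance). Starts level in the saddle, axis 45 mm above the table.
- gauge: Dial gauge on a magnetic foot (off, does not stick), loose, 0.7 kg: foot 60 mm (its x) x 50 mm (y) x 44 mm high, black knob 7 mm out on its +x side; flat dial on top, up to 66 mm high. Origin: centre of underside, z up. Rigid level plunger towards -x, 56 mm above the table, tip at x = -60 mm, y = 0. Grip the foot across its 50 mm width.
- saddle: Wooden saddle that holds the shaft at the start, fixed: board 190 x 60 x 12 mm, two notched uprights 16 mm thick, up to 44 mm high, at x = -85 mm (tube side) and +75 mm (spindle side). Origin: under the middle of the board, x along the shaft, bead above the origin.
- oil_can: Green oil bottle, bystander, 54 mm in diameter, 120 mm high. Origin: centre of its underside. Leave it alone.
- spanner: Steel spanner lying flat on the table, bystander, 170 mm long. Leave it alone.
Not all that is in view belongs to the job. What is shaped like the gauge but purple is not meant. What is shaped like the small_vee but purple is not meant.

How it is judged (in metres and radians):
At the end, for the whole second after the job is handed in: Shaft level in both grooves, V-blocks +-15 mm under tube and spindle middles; tube end 0-13 mm from the stop face, +-15 mm off its centre line; gauge upright behind, plunger +-10 mm on the bead, tip 0-18 mm from it; all square within 0.15 rad, released, at rest (x of big_vee in the frame of shaft between -0.08 and -0.05 m and x of small_vee in the frame of shaft between 0.04 and 0.07 m and angle between the y axis of each of big_vee, small_vee, gauge and the x axis of shaft, either way round below 0.15 rad and contact force between shaft and big_vee above 0.5 N and contact force between shaft and small_vee above 0.5 N and height (world z) of shaft between 0.053 and 0.059 m and angle between shaft's own x axis and vertical between 1.53 and 1.61 rad and angle between each of big_vee, small_vee, gauge's own z axis and vertical below 0.05 rad and x of stop in the frame of shaft between -0.1505 and -0.1355 m and x of shaft in the frame of stop between -0.015 and 0.015 m and angle between the x axis of shaft and the y axis of stop, either way round below 0.15 rad and horizontal distance between shaft and jack below 0.25 m and x of gauge in the frame of stop above 0.05 m and x of shaft in the frame of gauge between -0.099 and -0.078 m and y of shaft in the frame of gauge between -0.01 and 0.01 m and height (world z) of gauge below 0.005 m and linear speed of each of shaft, gauge, big_vee, small_vee below 0.02 m/s); the robot touches nothing.
It fails at once if the screw jack is disturbed (moved over 12 mm) (distance of jack from where it was at the start of the episode above 0.012 m).
It fails at once if the oil bottle is disturbed (moved over 15 mm) (distance of oil_can from where it was at the start of the episode above 0.015 m).
It fails at once if the spanner is disturbed (moved over 15 mm) (distance of spanner from where it was at the start of the episode above 0.015 m).
It fails at once if the gauge is knocked against the shaft (over 8 N) (contact force between gauge and shaft above 8 N).
It fails at once if the shaft is dropped or pressed hard on a V-block (over 90 N) (contact force between shaft and big_vee above 90 N or contact force between shaft and small_vee above 90 N).
It also fails if it takes over 117 s, if anything falls off the work surface, if the arm or the gripper's body presses on something with over 40 N, if the wrist force passes 120 N, or if a joint passes its speed limit or range.

## Working session

There is one attempt and no reset: what is moved stays moved. The work goes in short steps, Python scripts to look and compute and a tool call to move; the robot and the scene stay as the last step left them, time stands still between calls to the robot, and variables do not carry over. Pictures are saved under pics/ and viewed, about 12 in all and at most 16, crops included, and the job is handed in when it is done.

Besides the shell and the picture viewer there is one more tool, called after "Request:" as name([rows], argument=value, ...), one row to a line, values as JSON. send_rows: Moves the arm, as the interface text tells. Its arguments: {"type":"object","properties":{"plan":{"type":"array"},"jaw":{"type":"number"},"force":{"type":"number"}},"required":["plan"]}

```bash
mkdir -p pics; ls; python3 - <<'E'
from plant import r
import cv2,numpy as np,pickle
print(r.get_state())
ims=[]
for n in("top","side"):
    p=r.capture(n); pickle.dump(p,open(n+".pkl","wb"))
    cv2.imwrite(f"pics/{n}0.png",cv2.resize(p["color"][:,:,::-1],(800,600)))
    print(n,p["mtx"].tolist(),p["pose"].round(3).tolist())
    for t in["stop","jack","big_vee","small_vee","shaft","gauge","saddle","oil_can","spanner"]:
        print(t,[(np.round(d["uv"]).tolist(),round(d["score"],2)) for d in r.find_in(p,t)][:4])
E
```

```text
pics
{'time_s': 0.0, 'joints': array([-5.67739492e+01,  2.05899243e+01,  6.33665044e-01, -1.93130961e-02,
       -7.01352884e+01, -1.65074807e+01]), 'qd': array([-0.09410514,  0.07586534,  0.04223712,  0.03296951,  0.08137258,
       -0.03490683]), 'joint_torque': array([-3.32726904e-04, -5.82720315e+01,  2.93063164e+01,  6.99743226e+00,
        6.98520264e-03, -1.29624932e-04]), 'tcp_pos': array([ 0.19402623, -0.6460374 ,  0.24464142]), 'eef_rot': array([ 95.29165312,  89.90666878, 112.00364615]), 'contact_force': array([0.45651336, 0.73772039, 0.3391259 ]), 'moment': array([ 0.02756509,  0.0476572 , -0.02550419]), 'gripper_width': 0.08737454003836023}
top [[442.53656164441196, 0.0, 254.57544708522147], [0.0, 442.53656164441196, 187.58170178257026], [0.0, 0.0, 1.0]] [[0.022, -0.994, 0.109, 0.408], [-0.999, -0.025, -0.027, 0.098], [0.03, -0.109, -0.994, 1.35], [0.0, 0.0, 0.0, 1.0]]
stop [([323.0, 214.0], 0.62)]
jack []
big_vee [([174.0, 173.0], 0.58)]
small_vee [([192.0, 259.0], 0.51), ([172.0, 223.0], 0.49)]
shaft [([385.0, 206.0], 0.88)]
gauge [([135.0, 207.0], 0.9), ([96.0, 233.0], 0.71)]
saddle [([379.0, 186.0], 0.78)]
oil_can [([343.0, 126.0], 0.71)]
spanner [([232.0, 118.0], 0.9)]
side [[460.0887816859304, 0.0, 254.44550397250228], [0.0, 460.0887816859304, 190.46834909855923], [0.0, 0.0, 1.0]] [[-0.968, -0.151, 0.202, 0.298], [-0.252, 0.564, -0.786, 1.103], [0.005, -0.812, -0.584, 0.809], [0.0, 0.0, 0.0, 1.0]]
stop [([295.0, 155.0], 0.83)]
jack [([254.0, 225.0], 0.55), ([299.0, 127.0], 0.26)]
big_vee [([219.0, 248.0], 0.83)]
small_vee [([281.0, 253.0], 0.67), ([327.0, 247.0], 0.55)]
shaft [([299.0, 126.0], 0.79)]
gauge [([243.0, 288.0], 0.9), ([270.0, 332.0], 0.86)]
saddle []
oil_can [([223.0, 134.0], 0.98)]
spanner [([175.0, 198.0], 0.78)]
```

View pics/top0.png

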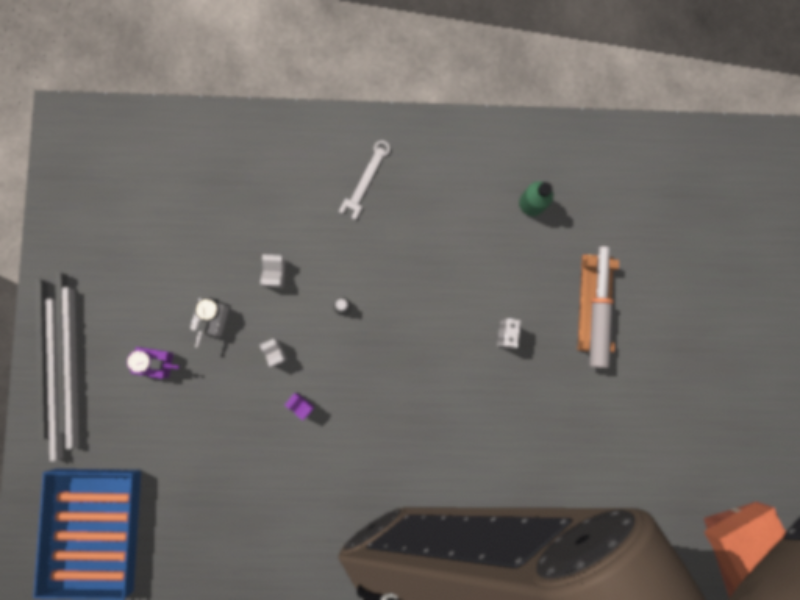

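View pics/side0.png

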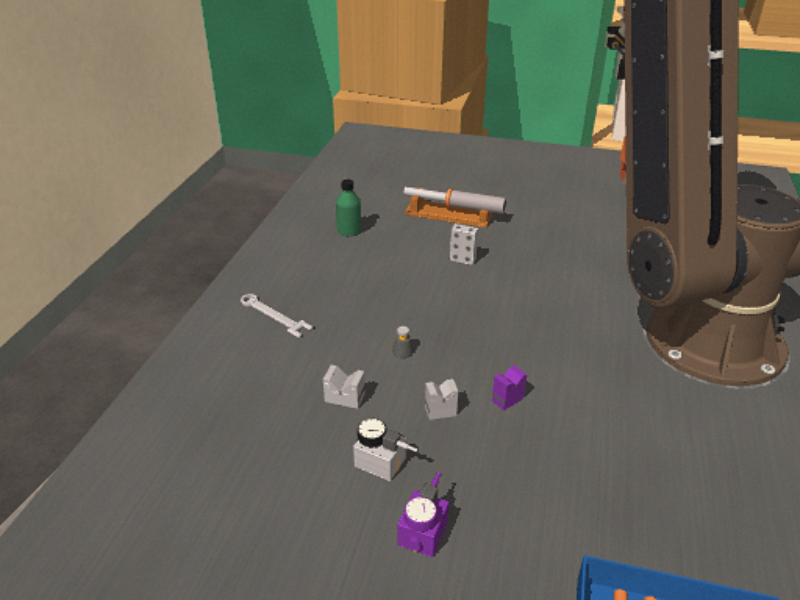

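The top view shows the stop at (510,333), jack (342,305), shaft and saddle (600,305), oil bottle (537,198) and spanner (365,180), in the 800x600 picture.

- **Big V-block:** only one candidate, at (272,270).
- **Small V-block:** grey (273,352) or purple (300,405). Grey is meant.
- **Gauge:** grey (207,315) or purple (145,362). Grey is meant.

I'll now fit models to the depth points.

```bash
cat > fit.py <<'E'
import numpy as np, cv2
from scipy.optimize import least_squares
def cloud(p):
    z=p["range_z"]; K=p["mtx"]; v,u=np.nonzero(z>0); d=z[v,u]
    c=np.c_[(u-K[0,2])*d/K[0,0],(v-K[1,2])*d/K[1,1],d]
    T=p["pose"]; return c@T[:3,:3].T+T[:3,3], np.c_[u,v]
def px2w(p,uv,zw):   # pixel + world height
    K=p["mtx"];T=p["pose"]; d=T[:3,:3]@np.r_[(uv[0]-K[0,2])/K[0,0],(uv[1]-K[1,2])/K[1,1],1]
    return T[:3,3]+d*(zw-T[2,3])/d[2]
def box(l,sx,sy,h):
    q=np.abs(l-[0,0,h/2])-[sx/2,sy/2,h/2]
    return np.linalg.norm(np.maximum(q,0),axis=1)+np.minimum(q.max(1),0)
def vee(l,sx,sy,h,g):
    return np.maximum(box(l,sx,sy,h),(l[:,2]-(h-g)-np.abs(l[:,0]))/2**.5)
S=dict(stop=lambda l:box(l,.05,.025,.075),big_vee=lambda l:vee(l,.056,.036,.0485,.018),
 small_vee=lambda l:vee(l,.044,.028,.0529,.011),gauge=lambda l:box(l,.06,.05,.044))
def loc(P,x):
    c,s=np.cos(x[2]),np.sin(x[2]); d=P-[x[0],x[1],0]
    return np.c_[c*d[:,0]+s*d[:,1],-s*d[:,0]+c*d[:,1],P[:,2]]
def fit(P,name,x0,yaws,zmax=1):
    best=None
    P=P[(np.hypot(*(P[:,:2]-x0[:2]).T)<.055)&(P[:,2]>.007)&(P[:,2]<zmax)]
    for y in yaws:
        s=least_squares(lambda x:S[name](loc(P,x)),[x0[0],x0[1],y],loss="soft_l1",f_scale=.002)
        if best is None or s.cost<best.cost: best=s
    e=np.abs(S[name](loc(P,best.x)))
    return best.x,len(P),np.median(e)
def cyl(P,yaw0):   # shaft axis from points of known radius: tube/spindle handled by caller
    pass
E
python3 - <<'E'
import pickle
from fit import *
p={n:pickle.load(open(n+".pkl","rb")) for n in("top","side")}
C={n:cloud(p[n]) for n in p}
for n in p:
    P=C[n][0]; m=(P[:,0]>.3)&(P[:,0]<.9)&(np.abs(P[:,1])<.5)
    q=P[m&(np.abs(P[:,2])<.008)]; print(n,"table z",np.median(q[:,2]),q[:,2].std())
uv=dict(stop=(323,214),big_vee=(174,173),small_vee=(172,223),gauge=(137,203),jack=(219,195),shaft=(385,206))
for k,u in uv.items():
    x0=px2w(p["top"],u,.045); print(k,x0.round(3))
    for n in("top","side","both"):
        P=np.vstack([C["top"][0],C["side"][0]]) if n=="both" else C[n][0]
        if k in S:
            x,N,e=fit(P,k,x0,np.arange(0,3.1,.4),.042 if k=="gauge" else 1)
            print("  ",n,x[:2].round(4),np.degrees(x[2]).round(1),N,e.round(4))
        elif k=="jack":
            q=P[(np.hypot(*(P[:,:2]-x0[:2]).T)<.05)&(P[:,2]>.007)]; print("  ",n,len(q),q.min(0).round(3),q.max(0).round(3))
E
```

```text
top table z -0.00021964298386389913 0.0027823517919725906
side table z 0.0010056997161155268 0.0017450762967195711
stop [ 0.478 -0.142  0.045]
   top [ 0.4814 -0.1486] -6.1 228 0.0009
   side [ 0.4826 -0.1498] -8.4 376 0.0015
   both [ 0.4824 -0.1494] -7.5 604 0.0013
big_vee [0.589 0.302 0.045]
   top [0.5906 0.3046] -2.5 286 0.001
   side [0.5913 0.3037] 178.2 518 0.0009
   both [0.591  0.3039] 178.0 804 0.001
small_vee [0.441 0.302 0.045]
   top [0.4353 0.2962] 24.2 186 0.001
   side [0.4359 0.2952] 27.2 424 0.0008
   both [0.4358 0.2952] 26.8 610 0.001
gauge [0.497 0.406 0.045]
   top [0.5033 0.4202] -13.7 99 0.0008
   side [0.4997 0.4199] -13.1 349 0.0006
   both [0.4999 0.4201] 167.0 448 0.0007
jack [0.527 0.167 0.045]
   top 109 [0.512 0.139 0.007] [0.568 0.187 0.053]
   side 184 [0.512 0.159 0.008] [0.546 0.189 0.055]
   both 293 [0.512 0.139 0.007] [0.568 0.189 0.055]
shaft [ 0.506 -0.328  0.045]
```

```bash
python3 - <<'E'
import pickle,cv2
p=pickle.load(open("top.pkl","rb"))
a=cv2.resize(p["color"][165:285,75:235,::-1],(800,600),interpolation=cv2.INTER_CUBIC)
cv2.imwrite("pics/crop.png",a)
E
```

```text
(no output)
```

View pics/crop.png

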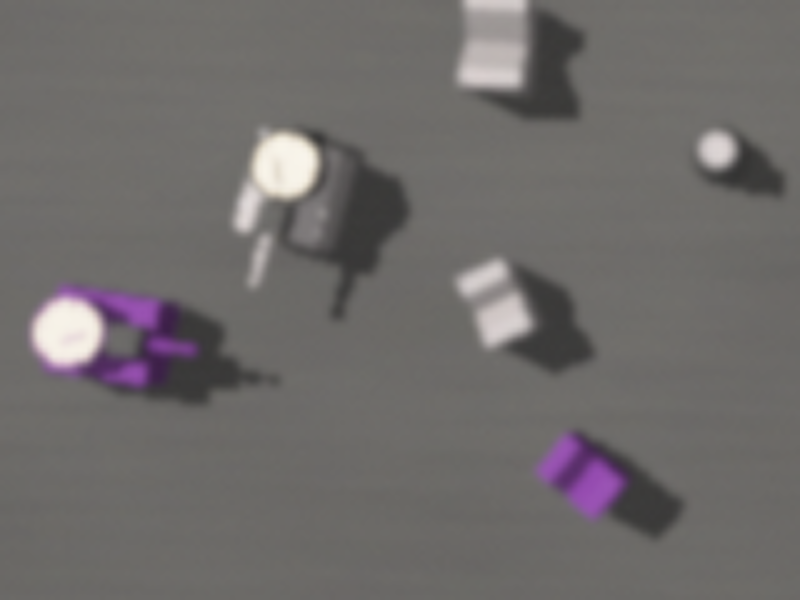

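```bash
cat >> fit.py <<'E'
def cylx(l,a,b,R):
    q=np.c_[np.hypot(l[:,1],l[:,2]-.045)-R,np.abs(l[:,0]-(a+b)/2)-(b-a)/2]
    return np.linalg.norm(np.maximum(q,0),axis=1)+np.minimum(q.max(1),0)
S["shaft"]=lambda l:np.minimum.reduce([cylx(l,-.125,-.005,.018),cylx(l,-.005,.005,.021),cylx(l,.005,.105,.01)])
E
cat > plan.py <<'E'
import numpy as np,sys,json
from scipy.spatial.transform import Rotation as Ro
from plant import r
def cur():
    s=r.get_state(); R=Ro.from_euler("xyz",s["eef_rot"],degrees=True)
    return s,np.array(s["tcp_pos"]),R
def down(a):
    a=np.radians(a);c,s=np.cos(a),np.sin(a)
    return Ro.from_matrix(np.array([[0,c,s],[0,s,-c],[-1,0,0]]))
def plan(wps,fr=(.3,.65,.9,1,1)):
    s,p,R=cur(); a=np.degrees(np.arctan2(*R.apply([0,1,0])[1::-1]))
    print("t %.2f"%s["time_s"],"tcp",p.round(4),"a %.2f"%a,"F",np.round(s["contact_force"],1),"w %.4f"%s["gripper_width"],"j",np.round(s["joints"],0))
    for w in wps:
        x=np.array(w[:3],float); 
        n=max(1,int(np.ceil(max(np.abs(x-p).max()/.145,abs(w[3]-a)/42)-1e-6)))
        p0,a0=p,a
        for i in range(1,n+1):
            q=p0+(x-p0)*i/n; b=a0+(w[3]-a0)*i/n; Rn=down(b)
            sh=R.inv().apply(q-p)/.15; tu=(R.inv()*Rn).as_rotvec()/(np.pi/4)
            print(w," shift",sh.round(3).tolist()," turn",tu.round(3).tolist())
            p,a,R=q,b,Rn
E
python3 - <<'E'
import pickle
from fit import *
from plan import *
p={n:pickle.load(open(n+".pkl","rb")) for n in("top","side")}
A,B=[cloud(p[n])[0] for n in p]; P=np.vstack([A,B])
for n,Q in(("top",A),("side",B),("both",P)):
    q=Q[(np.abs(Q[:,0]-.5)<.16)&(np.abs(Q[:,1]+.33)<.05)&(Q[:,2]>.046)]
    s=least_squares(lambda x:S["shaft"](loc(q,x)),[.5,-.33,0],loss="soft_l1",f_scale=.002); print(n,len(q),s.x[:2].round(4),np.degrees(s.x[2]).round(2),np.median(np.abs(s.fun)).round(4))
    j=Q[(np.hypot(*(Q[:,:2]-[.528,.174]).T)<.03)&(Q[:,2]>.008)&(Q[:,2]<.06)]
    s=least_squares(lambda x:np.maximum(np.hypot(j[:,0]-x[0],j[:,1]-x[1])-.018,0)+.02*np.hypot(j[:,0]-x[0],j[:,1]-x[1]),[.528,.174]); print(" jack",s.x.round(4),j[j[:,2]>.04].mean(0).round(4))
T=p["top"]
print("bottle",px2w(T,(343,126),.06).round(3),"spanner",px2w(T,(224,134),0).round(3),px2w(T,(244,93),0).round(3))
plan([[.5,-.3,.24,-2],[.591,.1,.22,-2],[.591,.304,.2,-2],[.591,.304,.1,-2]])
E
```

```text
top 755 [ 0.5462 -0.3271] -3.1 0.0014
 jack [0.5276 0.1702] [0.5285 0.1697 0.0483]
side 422 [ 0.548 -0.326] -2.32 0.0022
 jack [0.5279 0.1757] [0.5289 0.1709 0.0484]
both 1177 [ 0.5481 -0.3268] -2.87 0.0016
 jack [0.5284 0.1712] [0.5287 0.1703 0.0484]
bottle [ 0.742 -0.198  0.06 ] spanner [0.722 0.16  0.   ] [0.855 0.101 0.   ]
t 1.00 tcp [ 0.1941 -0.6465  0.2456] a 106.72 F [ 0.1 -0.3  0. ] w 0.0878 j [-57.  21.   1.   0. -70. -17.]
[0.5, -0.3, 0.24, -2]  shift [0.012, 0.542, 0.872]  turn [0.805, 0.0, 0.0]
[0.5, -0.3, 0.24, -2]  shift [0.012, 0.953, 0.383]  turn [0.805, 0.0, 0.0]
[0.5, -0.3, 0.24, -2]  shift [0.012, 0.995, -0.254]  turn [0.805, 0.0, 0.0]
[0.591, 0.1, 0.22, -2]  shift [0.044, 0.171, -0.895]  turn [0.0, 0.0, 0.0]
[0.591, 0.1, 0.22, -2]  shift [0.044, 0.171, -0.895]  turn [0.0, 0.0, 0.0]
[0.591, 0.1, 0.22, -2]  shift [0.044, 0.171, -0.895]  turn [0.0, 0.0, 0.0]
[0.591, 0.304, 0.2, -2]  shift [0.067, -0.024, -0.68]  turn [0.0, 0.0, 0.0]
[0.591, 0.304, 0.2, -2]  shift [0.067, -0.024, -0.68]  turn [0.0, 0.0, 0.0]
[0.591, 0.304, 0.1, -2]  shift [0.667, 0.0, -0.0]  turn [0.0, 0.0, 0.0]
```

```bash
python3 - <<'E'
from plan import *
plan([[.45,-.35,.24,178],[.56,.1,.22,178],[.591,.304,.16,178]])
E
```

```text
t 1.00 tcp [ 0.1941 -0.6465  0.2456] a 106.72 F [ 0.1 -0.3  0. ] w 0.0878 j [-57.  21.   1.   0. -70. -17.]
[0.45, -0.35, 0.24, 178]  shift [0.012, 0.467, 0.734]  turn [-0.528, -0.0, 0.0]
[0.45, -0.35, 0.24, 178]  shift [0.012, 0.132, 0.86]  turn [-0.528, 0.0, 0.0]
[0.45, -0.35, 0.24, 178]  shift [0.012, -0.226, 0.84]  turn [-0.528, 0.0, 0.0]
[0.56, 0.1, 0.22, 178]  shift [0.033, -0.157, 0.756]  turn [0.0, 0.0, 0.0]
[0.56, 0.1, 0.22, 178]  shift [0.033, -0.157, 0.756]  turn [0.0, 0.0, 0.0]
[0.56, 0.1, 0.22, 178]  shift [0.033, -0.157, 0.756]  turn [0.0, 0.0, 0.0]
[0.56, 0.1, 0.22, 178]  shift [0.033, -0.157, 0.756]  turn [0.0, 0.0, 0.0]
[0.591, 0.304, 0.16, 178]  shift [0.2, -0.08, 0.683]  turn [0.0, 0.0, 0.0]
[0.591, 0.304, 0.16, 178]  shift [0.2, -0.08, 0.683]  turn [0.0, 0.0, 0.0]
```

Request:
send_rows([
  [[0, 0.14, 0.22], [-0.15, 0, 0]],
  [[0.01, 0.3, 0.48], [-0.33, 0, 0]],
  [[0.01, 0.42, 0.66], [-0.47, 0, 0]],
  [[0.012, 0.467, 0.734], [-0.528, 0, 0]],
  [[0.012, 0.467, 0.734], [-0.528, 0, 0]],
], jaw=1, force=40)

```text
time_s: 1.5
tcp_pos: [0.2806, -0.5467, 0.2443]
eef_rot: [-80.8, 90.0, -40.2]
contact_force: [-0.2, -0.2, 0.4]
gripper_width: 0.0879
```

Request:
send_rows([
  [[0, 0.04, 0.26], [-0.15, 0, 0]],
  [[0.01, 0.09, 0.56], [-0.33, 0, 0]],
  [[0.01, 0.12, 0.77], [-0.47, 0, 0]],
  [[0.012, 0.132, 0.86], [-0.528, 0, 0]],
  [[0.012, 0.132, 0.86], [-0.528, 0, 0]],
])

```text
time_s: 2.0
tcp_pos: [0.3664, -0.4474, 0.2426]
eef_rot: [-108.4, 89.9, -44.0]
contact_force: [0.3, 0.4, -0.1]
gripper_width: 0.0877
```

Request:
send_rows([
  [[0, -0.07, 0.25], [-0.15, 0, 0]],
  [[0.01, -0.15, 0.55], [-0.33, 0, 0]],
  [[0.01, -0.2, 0.76], [-0.47, 0, 0]],
  [[0.012, -0.226, 0.84], [-0.528, 0, 0]],
  [[0.012, -0.226, 0.84], [-0.528, 0, 0]],
])

```text
time_s: 2.5
tcp_pos: [0.4519, -0.3485, 0.2407]
eef_rot: [-147.9, 89.9, -59.7]
contact_force: [-0.0, -0.5, 0.1]
gripper_width: 0.0878
```

Request:
send_rows([
  [[0.01, -0.04, 0.25], [0, 0, 0]],
  [[0.02, -0.1, 0.55], [0, 0, 0]],
  [[0.04, -0.16, 0.8], [0, 0, 0]],
  [[0.05, -0.2, 0.95], [0, 0, 0]],
  [[0.05, -0.21, 1.0], [0, 0, 0]],
])

```text
time_s: 3.0
tcp_pos: [0.488, -0.1994, 0.233]
eef_rot: [-160.2, 89.9, -72.2]
contact_force: [-0.8, 0.1, 0.8]
gripper_width: 0.0878
```

Request:
send_rows([
  [[0.01, -0.04, 0.25], [0, 0, 0]],
  [[0.02, -0.1, 0.55], [0, 0, 0]],
  [[0.04, -0.16, 0.8], [0, 0, 0]],
  [[0.05, -0.2, 0.95], [0, 0, 0]],
  [[0.05, -0.21, 1.0], [0, 0, 0]],
])

```text
time_s: 3.5
tcp_pos: [0.5251, -0.0504, 0.2252]
eef_rot: [-176.4, 89.9, -88.4]
contact_force: [-0.5, 0.7, -0.2]
gripper_width: 0.0878
```

Request:
send_rows([
  [[0.01, -0.04, 0.25], [0, 0, 0]],
  [[0.02, -0.1, 0.55], [0, 0, 0]],
  [[0.04, -0.16, 0.8], [0, 0, 0]],
  [[0.05, -0.2, 0.95], [0, 0, 0]],
  [[0.05, -0.21, 1.0], [0, 0, 0]],
])

```text
time_s: 4.0
tcp_pos: [0.5628, 0.0984, 0.217]
eef_rot: [163.4, 89.9, -108.7]
contact_force: [0.1, -0.3, -0.6]
gripper_width: 0.0877
```

```bash
python3 - <<'E'
from plan import *
plan([[.591,.304,.1,178],[.591,.304,.026,178]])
E
```

```text
t 4.00 tcp [0.5628 0.0984 0.217 ] a 177.90 F [ 0.1 -0.3 -0.6] w 0.0877 j [ 30.  12. -15.   0. -63. -32.]
[0.591, 0.304, 0.1, 178]  shift [0.389, -0.069, 0.689]  turn [-0.001, -0.002, -0.001]
[0.591, 0.304, 0.1, 178]  shift [0.39, -0.07, 0.688]  turn [-0.001, 0.0, 0.0]
[0.591, 0.304, 0.026, 178]  shift [0.493, 0.0, 0.0]  turn [0.0, 0.0, 0.0]
```

Request:
send_rows([
  [[0.1, -0.02, 0.2], [0, 0, 0]],
  [[0.22, -0.04, 0.42], [0, 0, 0]],
  [[0.33, -0.06, 0.6], [0, 0, 0]],
  [[0.389, -0.069, 0.689], [0, 0, 0]],
  [[0.389, -0.069, 0.689], [0, 0, 0]],
])

```text
time_s: 4.5
tcp_pos: [0.5768, 0.2005, 0.1568]
eef_rot: [142.9, 89.7, -129.2]
contact_force: [-0.3, -0.7, 0.4]
gripper_width: 0.0875
```

Request:
send_rows([
  [[0.1, -0.02, 0.2], [0, 0, 0]],
  [[0.22, -0.04, 0.42], [0, 0, 0]],
  [[0.33, -0.06, 0.6], [0, 0, 0]],
  [[0.389, -0.069, 0.689], [0, 0, 0]],
  [[0.389, -0.069, 0.689], [0, 0, 0]],
])

```text
time_s: 5.0
tcp_pos: [0.5908, 0.3028, 0.097]
eef_rot: [141.0, 89.6, -131.1]
contact_force: [-0.6, -0.1, -0.6]
gripper_width: 0.0879
```

```bash
python3 - <<'E'
from plan import *
from fit import *
ims=[]
for n in("top","side"):
    p=r.capture(n); P=cloud(p)[0]; print(n,fit(P,"big_vee",[.591,.304],[0],.05))
    c=cv2.resize(p["color"][:,:,::-1],(400,300)) if n=="top" else p["color"][150:350,150:417,::-1]
    ims.append(cv2.resize(c,(400,300)))
cv2.imwrite("pics/v1.png",np.hstack(ims))
plan([[.591,.304,.026,178]])
E
```

```text
top (array([ 0.5906072 ,  0.30493451, -0.02596982]), 85, np.float64(0.0004400907354674792))
side (array([ 0.59141614,  0.30359441, -0.02334263]), 482, np.float64(0.0007667423384534773))
t 5.10 tcp [0.5911 0.302  0.0985] a 177.81 F [ 0.1 -0.3  0.9] w 0.0875 j [ 44.  26. -11.   0. -53. -46.]
[0.591, 0.304, 0.026, 178]  shift [0.484, -0.0, 0.016]  turn [-0.004, -0.005, -0.004]
```

View pics/v1.png

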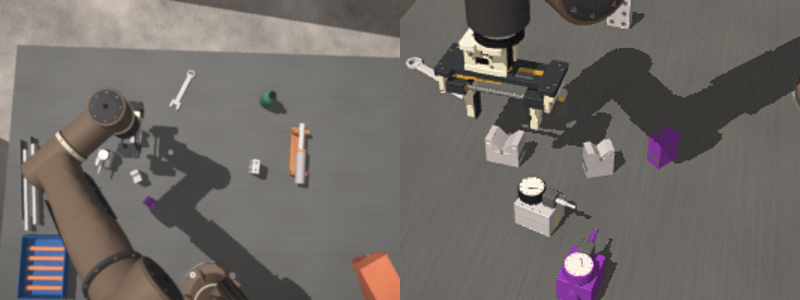

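Request:
send_rows([
  [[0.12, 0, 0.01], [-0.01, 0, 0]],
  [[0.27, 0, 0.014], [-0.01, 0, 0]],
  [[0.4, 0, 0.014], [-0.012, 0, 0]],
  [[0.47, 0, 0.014], [-0.012, 0, 0]],
  [[0.484, 0, 0.014], [-0.012, 0, 0]],
])

```text
time_s: 5.6
tcp_pos: [0.5909, 0.3025, 0.0257]
eef_rot: [142.6, 89.7, -129.2]
contact_force: [0.7, 0.2, 0.5]
gripper_width: 0.0875
```

Request:
send_rows([
  [[0, 0, 0], [0, 0, 0]],
  [[0, 0, 0], [0, 0, 0]],
  [[0, 0, 0], [0, 0, 0]],
  [[0, 0, 0], [0, 0, 0]],
  [[0, 0, 0], [0, 0, 0]],
], jaw=-1)

```text
time_s: 6.1
tcp_pos: [0.5911, 0.3027, 0.0262]
eef_rot: [145.1, 89.7, -126.6]
contact_force: [-1.0, 0.0, 1.7]
gripper_width: 0.0555
```

Request:
send_rows([
  [[-0.01, 0, 0], [0, 0, 0]],
  [[-0.1, 0, 0], [0, 0, 0]],
  [[-0.3, 0, 0], [0, 0, 0]],
  [[-0.5, 0, 0], [0, 0, 0]],
  [[-0.6, 0, 0], [0, 0, 0]],
])

```text
time_s: 6.6
tcp_pos: [0.5922, 0.3037, 0.1195]
eef_rot: [172.7, 89.9, -99.0]
contact_force: [2.4, 0.4, -5.6]
gripper_width: 0.0559
```

```bash
python3 - <<'E'
from plan import *
plan([[.4932,-.0727,.117,172],[.4932,-.0727,.0285,172]])
E
```

```text
t 6.60 tcp [0.5922 0.3037 0.1195] a 178.32 F [ 2.4  0.4 -5.6] w 0.0559 j [ 44.  25. -10.   0. -55. -46.]
[0.4932, -0.0727, 0.117, 172]  shift [0.007, 0.195, -0.843]  turn [0.047, -0.003, -0.0]
[0.4932, -0.0727, 0.117, 172]  shift [0.006, 0.164, -0.849]  turn [0.047, 0.0, 0.0]
[0.4932, -0.0727, 0.117, 172]  shift [0.006, 0.133, -0.855]  turn [0.047, 0.0, 0.0]
[0.4932, -0.0727, 0.0285, 172]  shift [0.59, -0.0, -0.0]  turn [0.0, 0.0, 0.0]
```

Request:
send_rows([
  [[0, 0.05, -0.2], [0.01, 0, 0]],
  [[0, 0.11, -0.46], [0.02, 0, 0]],
  [[0.005, 0.16, -0.7], [0.04, 0, 0]],
  [[0.007, 0.19, -0.82], [0.047, 0, 0]],
  [[0.007, 0.195, -0.843], [0.047, 0, 0]],
])

```text
time_s: 7.1
tcp_pos: [0.558, 0.1759, 0.1187]
eef_rot: [150.1, 89.8, -123.8]
contact_force: [0.0, -0.0, -4.3]
gripper_width: 0.056
```

Request:
send_rows([
  [[0, 0.04, -0.2], [0.01, 0, 0]],
  [[0, 0.09, -0.46], [0.02, 0, 0]],
  [[0.005, 0.13, -0.7], [0.04, 0, 0]],
  [[0.006, 0.16, -0.82], [0.047, 0, 0]],
  [[0.006, 0.164, -0.849], [0.047, 0, 0]],
])

```text
time_s: 7.6
tcp_pos: [0.5241, 0.0491, 0.1182]
eef_rot: [145.9, 89.8, -130.3]
contact_force: [0.2, -0.0, -5.1]
gripper_width: 0.0565
```

Request:
send_rows([
  [[0, 0.03, -0.2], [0.01, 0, 0]],
  [[0, 0.07, -0.46], [0.02, 0, 0]],
  [[0.005, 0.11, -0.7], [0.04, 0, 0]],
  [[0.006, 0.13, -0.82], [0.047, 0, 0]],
  [[0.006, 0.133, -0.855], [0.047, 0, 0]],
])

```text
time_s: 8.1
tcp_pos: [0.4905, -0.0771, 0.1178]
eef_rot: [148.8, 89.8, -129.5]
contact_force: [-0.3, 0.4, -5.5]
gripper_width: 0.056
```

```bash
python3 - <<'E'
from plan import *
plan([[.4932,-.0727,.0285,172]])
E
```

```text
t 8.10 tcp [ 0.4905 -0.0771  0.1178] a 171.69 F [-0.3  0.4 -5.5] w 0.0560 j [ 14.  11. -31.   0. -48. -22.]
[0.4932, -0.0727, 0.0285, 172]  shift [0.595, -0.014, 0.033]  turn [-0.007, -0.004, -0.002]
```

Request:
send_rows([
  [[0.15, -0.01, 0.03], [-0.007, 0, 0]],
  [[0.34, -0.014, 0.033], [-0.007, 0, 0]],
  [[0.5, -0.014, 0.033], [-0.007, 0, 0]],
  [[0.58, -0.014, 0.033], [-0.007, 0, 0]],
  [[0.607, -0.014, 0.033], [-0.007, 0, 0]],
])

```text
time_s: 8.6
tcp_pos: [0.4932, -0.0718, 0.0261]
eef_rot: [134.1, 89.7, -143.8]
contact_force: [-17.4, 8.3, 43.1]
gripper_width: 0.0563
```

Request:
send_rows([
  [[0, 0, 0], [0, 0, 0]],
  [[0, 0, 0], [0, 0, 0]],
  [[0, 0, 0], [0, 0, 0]],
  [[0, 0, 0], [0, 0, 0]],
  [[0, 0, 0], [0, 0, 0]],
], jaw=1)

```text
time_s: 9.1
tcp_pos: [0.4936, -0.0716, 0.0265]
eef_rot: [139.3, 89.7, -138.6]
contact_force: [-0.1, -0.8, -0.1]
gripper_width: 0.0861
```

Request:
send_rows([
  [[-0.1, 0, 0], [0, 0, 0]],
  [[-0.3, 0, 0], [0, 0, 0]],
  [[-0.6, 0, 0], [0, 0, 0]],
  [[-0.75, 0, 0], [0, 0, 0]],
  [[-0.8, 0, 0], [0, 0, 0]],
])

```text
time_s: 9.6
tcp_pos: [0.4956, -0.0711, 0.1496]
eef_rot: [-135.1, 89.8, -53.0]
contact_force: [-0.3, 0.0, -0.6]
gripper_width: 0.0875
```

```bash
python3 - <<'E'
from plan import *
plan([[.436,.2955,.12,206.8-0]])
E
```

```text
t 9.60 tcp [ 0.4956 -0.0711  0.1496] a 172.12 F [-0.3  0.  -0.6] w 0.0875 j [ 14.   9. -29.   0. -52. -22.]
[0.436, 0.2955, 0.12, 206.8]  shift [0.064, 0.243, 0.789]  turn [-0.257, -0.003, 0.002]
[0.436, 0.2955, 0.12, 206.8]  shift [0.066, 0.08, 0.822]  turn [-0.257, 0.0, 0.0]
[0.436, 0.2955, 0.12, 206.8]  shift [0.066, -0.086, 0.821]  turn [-0.257, 0.0, 0.0]
```

Request:
send_rows([
  [[0, 0.07, 0.22], [-0.07, 0, 0]],
  [[0.03, 0.16, 0.5], [-0.16, 0, 0]],
  [[0.05, 0.22, 0.7], [-0.22, 0, 0]],
  [[0.064, 0.243, 0.789], [-0.257, 0, 0]],
  [[0.064, 0.243, 0.789], [-0.257, 0, 0]],
], jaw=0.5)

```text
time_s: 10.1
tcp_pos: [0.4753, 0.0522, 0.1391]
eef_rot: [-166.8, 89.8, -73.0]
contact_force: [-1.2, -0.3, -0.5]
gripper_width: 0.0662
```

Request:
send_rows([
  [[0, 0.02, 0.22], [-0.07, 0, 0]],
  [[0.03, 0.05, 0.5], [-0.16, 0, 0]],
  [[0.05, 0.07, 0.72], [-0.22, 0, 0]],
  [[0.066, 0.08, 0.822], [-0.257, 0, 0]],
  [[0.066, 0.08, 0.822], [-0.257, 0, 0]],
])

```text
time_s: 10.6
tcp_pos: [0.455, 0.175, 0.1282]
eef_rot: [165.9, 89.8, -88.6]
contact_force: [0.1, -0.1, -1.2]
gripper_width: 0.0659
```

Request:
send_rows([
  [[0, -0.02, 0.22], [-0.07, 0, 0]],
  [[0.03, -0.05, 0.5], [-0.16, 0, 0]],
  [[0.05, -0.075, 0.72], [-0.22, 0, 0]],
  [[0.066, -0.086, 0.821], [-0.257, 0, 0]],
  [[0.066, -0.086, 0.821], [-0.257, 0, 0]],
])

```text
time_s: 11.1
tcp_pos: [0.4346, 0.2973, 0.1173]
eef_rot: [146.3, 89.8, -96.5]
contact_force: [-0.4, -1.0, -0.3]
gripper_width: 0.0659
```

```bash
python3 - <<'E'
from plan import *
from fit import *
p=r.capture("side"); print(fit(cloud(p)[0],"small_vee",[.436,.2955],[.47],.053))
t=r.capture("top"); print(px2w(t,(192,259),.05))
plan([[.436,.2955,.028,206.8]])
E
```

```text
(array([0.43595762, 0.2953598 , 0.47431147]), 358, np.float64(0.0007745397382121393))
[0.33870061 0.23906256 0.05      ]
t 11.20 tcp [0.4345 0.2957 0.1175] a -153.02 F [-0.5 -0.7 -0.2] w 0.0654 j [ 56.  14. -28.   0. -49. -29.]
[0.436, 0.2955, 0.028, 206.8]  shift [0.066, -0.001, -0.0]  turn [-0.888, -0.003, -0.005]
[0.436, 0.2955, 0.028, 206.8]  shift [0.066, -0.0, -0.001]  turn [-0.888, 0.0, 0.0]
[0.436, 0.2955, 0.028, 206.8]  shift [0.066, 0.0, -0.001]  turn [-0.888, 0.0, 0.0]
[0.436, 0.2955, 0.028, 206.8]  shift [0.066, 0.001, -0.0]  turn [-0.888, 0.0, 0.0]
[0.436, 0.2955, 0.028, 206.8]  shift [0.066, 0.001, 0.0]  turn [-0.888, 0.0, 0.0]
[0.436, 0.2955, 0.028, 206.8]  shift [0.066, 0.001, 0.001]  turn [-0.888, 0.0, 0.0]
[0.436, 0.2955, 0.028, 206.8]  shift [0.066, -0.0, 0.001]  turn [-0.888, 0.0, 0.0]
[0.436, 0.2955, 0.028, 206.8]  shift [0.066, -0.001, 0.001]  turn [-0.888, 0.0, 0.0]
[0.436, 0.2955, 0.028, 206.8]  shift [0.066, -0.001, 0.0]  turn [-0.888, -0.0, -0.0]
```

Request:
send_rows([
  [[0.15, -0.008, 0], [0, 0, 0]],
  [[0.34, -0.008, 0], [0, 0, 0]],
  [[0.5, -0.008, 0], [0, 0, 0]],
  [[0.58, -0.008, 0], [0, 0, 0]],
  [[0.597, -0.008, 0], [0, 0, 0]],
])

```text
time_s: 11.7
tcp_pos: [0.4354, 0.2941, 0.027]
eef_rot: [133.4, 89.6, -109.8]
contact_force: [-0.6, 0.4, 0.1]
gripper_width: 0.0657
```

Request:
send_rows([
  [[0, 0, 0], [0, 0, 0]],
  [[0, 0, 0], [0, 0, 0]],
  [[0, 0, 0], [0, 0, 0]],
  [[0, 0, 0], [0, 0, 0]],
  [[0, 0, 0], [0, 0, 0]],
], jaw=-1)

```text
time_s: 12.2
tcp_pos: [0.4358, 0.2946, 0.028]
eef_rot: [140.8, 89.7, -102.3]
contact_force: [-0.8, -1.2, 6.1]
gripper_width: 0.0438
```

Request:
send_rows([
  [[-0.01, 0, 0], [0, 0, 0]],
  [[-0.1, 0, 0], [0, 0, 0]],
  [[-0.3, 0, 0], [0, 0, 0]],
  [[-0.5, 0, 0], [0, 0, 0]],
  [[-0.6, 0, 0], [0, 0, 0]],
])

```text
time_s: 12.7
tcp_pos: [0.4362, 0.2956, 0.1201]
eef_rot: [153.0, 89.8, -90.1]
contact_force: [0.2, 0.4, -4.3]
gripper_width: 0.0439
```

```bash
sed -i 's/\[1::-1\]))$/[1::-1]))%360/; s/a=np.degrees(np.arctan2(\*R.apply(\[0,1,0\])\[1::-1\]));*/&/' plan.py; sed -n 10,12p plan.py; python3 - <<'E'
from plan import *
plan([[.5099,.0462,.12,172],[.5099,.0462,.029,172]])
E
```

```text
def plan(wps,fr=(.3,.65,.9,1,1)):
    s,p,R=cur(); a=np.degrees(np.arctan2(*R.apply([0,1,0])[1::-1]))%360
    print("t %.2f"%s["time_s"],"tcp",p.round(4),"a %.2f"%a,"F",np.round(s["contact_force"],1),"w %.4f"%s["gripper_width"],"j",np.round(s["joints"],0))
t 12.70 tcp [0.4362 0.2956 0.1201] a 206.91 F [ 0.2  0.4 -4.3] w 0.0439 j [ 56.  14. -27.   0. -49. -29.]
[0.5099, 0.0462, 0.12, 172]  shift [0.003, 0.157, -0.853]  turn [0.388, -0.005, -0.002]
[0.5099, 0.0462, 0.12, 172]  shift [0.0, -0.106, -0.86]  turn [0.388, -0.0, -0.0]
[0.5099, 0.0462, 0.029, 172]  shift [0.607, 0.0, 0.0]  turn [0.0, 0.0, 0.0]
```

Request:
send_rows([
  [[0, 0.03, -0.2], [0.09, 0, 0]],
  [[0, 0.08, -0.46], [0.2, 0, 0]],
  [[0, 0.13, -0.7], [0.32, 0, 0]],
  [[0.003, 0.15, -0.82], [0.38, 0, 0]],
  [[0.003, 0.157, -0.853], [0.388, 0, 0]],
])

```text
time_s: 13.2
tcp_pos: [0.4725, 0.1687, 0.1196]
eef_rot: [152.1, 89.7, -108.6]
contact_force: [0.1, 0.5, -4.6]
gripper_width: 0.0438
```

Request:
send_rows([
  [[0, -0.02, -0.2], [0.09, 0, 0]],
  [[0, -0.05, -0.46], [0.2, 0, 0]],
  [[0, -0.08, -0.7], [0.32, 0, 0]],
  [[0, -0.1, -0.82], [0.38, 0, 0]],
  [[0, -0.106, -0.86], [0.388, 0, 0]],
])

```text
time_s: 13.7
tcp_pos: [0.5088, 0.0427, 0.1197]
eef_rot: [160.1, 89.7, -118.3]
contact_force: [-1.1, 0.4, -3.7]
gripper_width: 0.0437
```

```bash
python3 - <<'E'
from plan import *
plan([[.5099,.0462,.0285,172]])
E
```

```text
t 13.70 tcp [0.5088 0.0427 0.1197] a 171.65 F [-1.1  0.4 -3.7] w 0.0437 j [ 27.  12. -29.   0. -49. -35.]
[0.5099, 0.0462, 0.0285, 172]  shift [0.608, -0.005, 0.027]  turn [-0.008, -0.006, -0.002]
```

Request:
send_rows([
  [[0.15, 0, 0.025], [-0.008, 0, 0]],
  [[0.34, -0.005, 0.025], [-0.008, 0, 0]],
  [[0.5, -0.005, 0.025], [-0.008, 0, 0]],
  [[0.58, -0.005, 0.025], [-0.008, 0, 0]],
  [[0.605, -0.005, 0.025], [-0.008, 0, 0]],
])

```text
time_s: 14.2
tcp_pos: [0.5088, 0.0461, 0.0279]
eef_rot: [146.1, 89.5, -131.8]
contact_force: [-16.7, 3.0, 33.5]
gripper_width: 0.044
```

Request:
send_rows([
  [[0, 0, 0], [0, 0, 0]],
  [[0, 0, 0], [0, 0, 0]],
  [[0, 0, 0], [0, 0, 0]],
  [[0, 0, 0], [0, 0, 0]],
  [[0, 0, 0], [0, 0, 0]],
], jaw=0.8)

```text
time_s: 14.7
tcp_pos: [0.5092, 0.0462, 0.0285]
eef_rot: [150.0, 89.6, -127.9]
contact_force: [-0.2, -0.4, -0.3]
gripper_width: 0.0763
```

Request:
send_rows([
  [[-0.1, 0, 0], [0, 0, 0]],
  [[-0.3, 0, 0], [0, 0, 0]],
  [[-0.6, 0, 0], [0, 0, 0]],
  [[-0.75, 0, 0], [0, 0, 0]],
  [[-0.8, 0, 0], [0, 0, 0]],
])

```text
time_s: 15.2
tcp_pos: [0.5112, 0.0474, 0.1517]
eef_rot: [-162.5, 89.8, -80.4]
contact_force: [0.2, 0.0, 0.3]
gripper_width: 0.0789
```

```bash
python3 - <<'E'
from plan import *
u=np.r_[np.cos(np.radians(-2.8)),np.sin(np.radians(-2.8))]
g=np.r_[.5478,-.3267]-.022*u; print(g)
plan([[.45,-.12,.2,120],[g[0],g[1],.15,87.2],[g[0],g[1],.046,87.2]])
E
```

```text
[ 0.52582626 -0.32562531]
t 15.20 tcp [0.5112 0.0474 0.1517] a 172.13 F [0.2 0.  0.3] w 0.0789 j [ 27.  10. -27.   0. -53. -35.]
[0.45, -0.12, 0.2, 120]  shift [-0.159, 0.125, -0.581]  turn [0.579, -0.004, 0.002]
[0.45, -0.12, 0.2, 120]  shift [-0.161, -0.142, -0.577]  turn [0.579, 0.0, 0.0]
[np.float64(0.5258262649784884), np.float64(-0.3256253050644965), 0.15, 87.2]  shift [0.167, -0.72, -0.124]  turn [0.364, 0.0, 0.0]
[np.float64(0.5258262649784884), np.float64(-0.3256253050644965), 0.15, 87.2]  shift [0.167, -0.726, 0.084]  turn [0.364, 0.0, 0.0]
[np.float64(0.5258262649784884), np.float64(-0.3256253050644965), 0.046, 87.2]  shift [0.693, 0.0, 0.0]  turn [0.0, 0.0, 0.0]
```

Request:
send_rows([
  [[-0.04, 0.03, -0.16], [0.15, 0, 0]],
  [[-0.1, 0.08, -0.36], [0.33, 0, 0]],
  [[-0.14, 0.11, -0.52], [0.5, 0, 0]],
  [[-0.159, 0.125, -0.581], [0.579, 0, 0]],
  [[-0.159, 0.125, -0.581], [0.579, 0, 0]],
])

```text
time_s: 15.7
tcp_pos: [0.48, -0.0373, 0.1757]
eef_rot: [-138.0, 89.8, -82.1]
contact_force: [0.8, -0.0, 0.5]
gripper_width: 0.079
```

Request:
send_rows([
  [[-0.04, -0.03, -0.16], [0.15, 0, 0]],
  [[-0.1, -0.09, -0.36], [0.33, 0, 0]],
  [[-0.14, -0.12, -0.52], [0.5, 0, 0]],
  [[-0.161, -0.142, -0.577], [0.579, 0, 0]],
  [[-0.161, -0.142, -0.577], [0.579, 0, 0]],
])

```text
time_s: 16.2
tcp_pos: [0.449, -0.1213, 0.2]
eef_rot: [-111.1, 89.8, -81.3]
contact_force: [0.4, 0.4, 0.5]
gripper_width: 0.0784
```

Request:
send_rows([
  [[0.04, -0.2, -0.03], [0.1, 0, 0]],
  [[0.1, -0.42, -0.07], [0.2, 0, 0]],
  [[0.14, -0.62, -0.1], [0.32, 0, 0]],
  [[0.167, -0.72, -0.124], [0.364, 0, 0]],
  [[0.167, -0.72, -0.124], [0.364, 0, 0]],
])

```text
time_s: 16.7
tcp_pos: [0.4866, -0.225, 0.1736]
eef_rot: [-139.0, 89.8, -125.5]
contact_force: [0.0, 0.2, -0.4]
gripper_width: 0.0787
```

Request:
send_rows([
  [[0.04, -0.2, 0.02], [0.1, 0, 0]],
  [[0.1, -0.42, 0.05], [0.2, 0, 0]],
  [[0.14, -0.62, 0.07], [0.32, 0, 0]],
  [[0.167, -0.726, 0.084], [0.364, 0, 0]],
  [[0.167, -0.726, 0.084], [0.364, 0, 0]],
])

```text
time_s: 17.2
tcp_pos: [0.5244, -0.3283, 0.1476]
eef_rot: [-141.5, 89.7, -144.4]
contact_force: [0.0, 0.5, -1.0]
gripper_width: 0.0788
```

```bash
python3 - <<'E'
from plan import *
from fit import *
import pickle
ims=[];A=[]
for n in("top","side"):
    p=r.capture(n); P=cloud(p)[0]; A.append(P)
    pickle.dump(p,open(n+"2.pkl","wb"))
    for k,x0 in(("stop",[.4824,-.1494]),("big_vee",[.4935,-.072]),("small_vee",[.509,.046])):
        x,N,e=fit(P,k,x0,[-.14],.08); print(n,k,x[:2].round(4),np.degrees(x[2]).round(2),N,e.round(4))
    q=P[(np.abs(P[:,0]-.55)<.16)&(np.abs(P[:,1]+.33)<.05)&(P[:,2]>.046)&(P[:,2]<.07)]
    s=least_squares(lambda x:S["shaft"](loc(q,x)),[.548,-.327,-.05],loss="soft_l1",f_scale=.002); print(n,"shaft",len(q),s.x.round(4))
    ims.append(cv2.resize(p["color"][:,:,::-1] if n=="top" else p["color"][60:260,170:437,::-1],(400,300)))
cv2.imwrite("pics/v2.png",np.hstack(ims))
plan([[.5258,-.3256,.046,87.2]])
E
```

```text
top stop [ 0.4816 -0.149 ] -6.3 177 0.0008
top big_vee [ 0.493  -0.0696] -8.56 262 0.001
top small_vee [0.5085 0.0479] -5.96 158 0.0011
top shaft 2 [ 0.548  -0.3274 -0.0794]
side stop [ 0.4824 -0.1495] -6.83 360 0.0016
side big_vee [ 0.4937 -0.0704] -7.93 332 0.0012
side small_vee [0.5092 0.0467] -8.34 312 0.0012
side shaft 419 [ 0.5472 -0.3268 -0.0554]
t 17.30 tcp [ 0.524  -0.3271  0.1485] a 87.24 F [-1.6  0.4  0.9] w 0.0791 j [-14.  20. -14.   0. -56. -79.]
[0.5258, -0.3256, 0.046, 87.2]  shift [0.684, 0.012, 0.013]  turn [0.001, -0.003, 0.004]
```

View pics/v2.png

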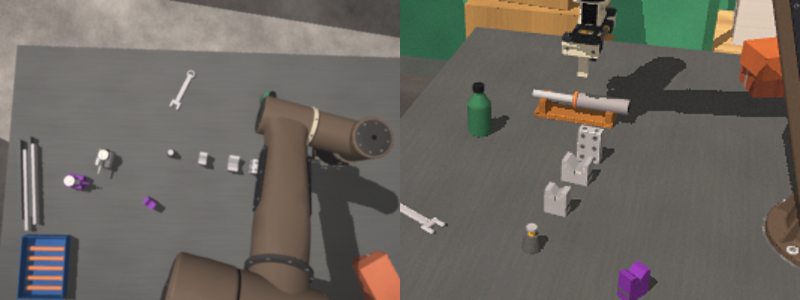

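Request:
send_rows([
  [[0.17, 0.01, 0.01], [0, 0, 0]],
  [[0.38, 0.01, 0.012], [0, 0, 0]],
  [[0.56, 0.01, 0.012], [0, 0, 0]],
  [[0.66, 0.01, 0.012], [0, 0, 0]],
  [[0.68, 0.01, 0.012], [0, 0, 0]],
])

```text
time_s: 17.8
tcp_pos: [0.5244, -0.3242, 0.0452]
eef_rot: [-161.2, 89.7, -163.8]
contact_force: [-1.3, 0.3, 0.7]
gripper_width: 0.0792
```

Request:
send_rows([
  [[0, 0, 0], [0, 0, 0]],
  [[0, 0, 0], [0, 0, 0]],
  [[0, 0, 0], [0, 0, 0]],
  [[0, 0, 0], [0, 0, 0]],
  [[0, 0, 0], [0, 0, 0]],
], jaw=-1, force=45)

```text
time_s: 18.3
tcp_pos: [0.5247, -0.3243, 0.0459]
eef_rot: [-154.1, 89.7, -156.8]
contact_force: [-0.0, -0.3, -0.3]
gripper_width: 0.0444
```

Request:
send_rows([
  [[0, 0, 0], [0, 0, 0]],
  [[-0.02, 0, 0], [0, 0, 0]],
  [[-0.06, 0, 0], [0, 0, 0]],
  [[-0.12, 0, 0], [0, 0, 0]],
  [[-0.15, 0, 0], [0, 0, 0]],
])

```text
time_s: 18.8
tcp_pos: [0.5249, -0.3242, 0.069]
eef_rot: [-155.4, 89.7, -158.0]
contact_force: [0.6, -0.4, -8.5]
gripper_width: 0.0353
```

```bash
python3 - <<'E'
from plan import *
plan([])
E
```

```text
t 18.80 tcp [ 0.5249 -0.3242  0.069 ] a 87.40 F [ 0.6 -0.4 -8.5] w 0.0353 j [-13.  25. -19.   0. -47. -79.]
```

Request:
send_rows([
  [[-0.1, 0, 0], [0, 0, 0]],
  [[-0.3, 0, 0], [0, 0, 0]],
  [[-0.5, 0, 0], [0, 0, 0]],
  [[-0.65, 0, 0], [0, 0, 0]],
  [[-0.72, 0, 0], [0, 0, 0]],
])

```text
time_s: 19.3
tcp_pos: [0.5263, -0.3241, 0.1797]
eef_rot: [-104.7, 89.8, -107.3]
contact_force: [0.4, -0.5, -9.0]
gripper_width: 0.0348
```

```bash
cat > shaft6.py <<'E'
from fit import *
from scipy.spatial.transform import Rotation as Ro
def shaft(P,x0):  # x,y,z,yaw,pitch(up +)
    def lo(x):
        d=P-x[:3]; R=Ro.from_euler("zy",[x[3],-x[4]]).as_matrix(); return d@R+[0,0,.045]
    s=least_squares(lambda x:S["shaft"](lo(x)),x0,loss="soft_l1",f_scale=.002)
    return s.x, np.median(np.abs(s.fun)),len(P)
E
python3 - <<'E'
from plan import *
from shaft6 import *
s,t,R=cur(); T=[t[0]+.022,t[1],t[2]]
ims=[]
for n in("side","top"):
    p=r.capture(n); P=cloud(p)[0]
    q=P[(np.abs(P[:,0]-T[0])<.15)&(np.abs(P[:,1]-T[1])<.04)&(P[:,2]>T[2]-.05)&(P[:,2]<T[2]+.035)]
    q=q[np.abs(q[:,0]-t[0])>.02]
    print(n,[np.round(v,4) for v in shaft(q,T+[-.05,0])])
    ims.append(p["color"][40:200,200:413,::-1])
cv2.imwrite("pics/v3.png",cv2.resize(ims[0],(640,480)))
plan([[.47,-.18,.18,130],[.4989,-.0290,.12,172.5]])
E
```

```text
side [array([ 0.5498, -0.3253,  0.1796, -0.0503,  0.0047]), np.float64(0.0016), np.int64(474)]
top [array([ 0.5494, -0.3252,  0.1761, -0.0669, -0.0315]), np.float64(0.001), np.int64(147)]
t 19.40 tcp [ 0.526  -0.324   0.1785] a 87.40 F [-0.1  0.3 -9.2] w 0.0350 j [-13.  18. -12.   0. -60. -79.]
[0.47, -0.18, 0.18, 130]  shift [-0.006, 0.471, -0.208]  turn [-0.473, -0.002, 0.003]
[0.47, -0.18, 0.18, 130]  shift [-0.005, 0.514, -0.023]  turn [-0.473, 0.0, 0.0]
[0.4989, -0.029, 0.12, 172.5]  shift [0.2, 0.324, 0.397]  turn [-0.472, 0.0, 0.0]
[0.4989, -0.029, 0.12, 172.5]  shift [0.2, 0.158, 0.488]  turn [-0.472, 0.0, 0.0]
```

View pics/v3.png

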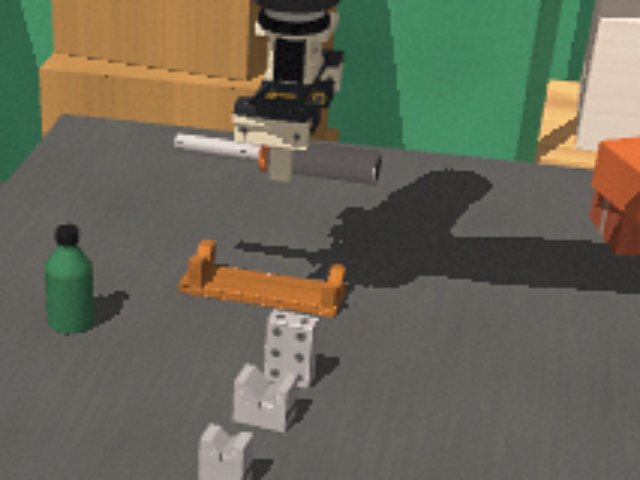

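Request:
send_rows([
  [[0, 0.12, -0.05], [-0.12, 0, 0]],
  [[0, 0.27, -0.12], [-0.27, 0, 0]],
  [[0, 0.4, -0.18], [-0.4, 0, 0]],
  [[0, 0.46, -0.2], [-0.46, 0, 0]],
  [[-0.006, 0.471, -0.208], [-0.473, 0, 0]],
])

```text
time_s: 19.9
tcp_pos: [0.4967, -0.2506, 0.1776]
eef_rot: [176.1, 89.7, -165.0]
contact_force: [0.3, 1.0, -8.3]
gripper_width: 0.0353
```

Request:
send_rows([
  [[0, 0.12, -0.01], [-0.12, 0, 0]],
  [[0, 0.28, -0.015], [-0.27, 0, 0]],
  [[0, 0.43, -0.02], [-0.4, 0, 0]],
  [[0, 0.5, -0.02], [-0.46, 0, 0]],
  [[-0.005, 0.514, -0.023], [-0.473, 0, 0]],
])

```text
time_s: 20.4
tcp_pos: [0.468, -0.178, 0.1778]
eef_rot: [149.6, 89.7, -170.3]
contact_force: [0.3, -0.0, -8.1]
gripper_width: 0.0348
```

Request:
send_rows([
  [[0.02, 0.08, 0.1], [-0.12, 0, 0]],
  [[0.08, 0.18, 0.22], [-0.27, 0, 0]],
  [[0.12, 0.28, 0.34], [-0.4, 0, 0]],
  [[0.15, 0.32, 0.39], [-0.46, 0, 0]],
  [[0.15, 0.324, 0.397], [-0.472, 0, 0]],
])

```text
time_s: 20.9
tcp_pos: [0.4823, -0.1021, 0.1543]
eef_rot: [128.7, 89.6, -169.9]
contact_force: [0.3, -0.4, -8.6]
gripper_width: 0.035
```

Request:
send_rows([
  [[0.02, 0.04, 0.12], [-0.12, 0, 0]],
  [[0.08, 0.09, 0.27], [-0.27, 0, 0]],
  [[0.12, 0.13, 0.4], [-0.4, 0, 0]],
  [[0.15, 0.15, 0.47], [-0.46, 0, 0]],
  [[0.15, 0.158, 0.488], [-0.472, 0, 0]],
])

```text
time_s: 21.4
tcp_pos: [0.4966, -0.0263, 0.1312]
eef_rot: [109.6, 89.6, -167.8]
contact_force: [-0.3, -0.6, -9.6]
gripper_width: 0.0355
```

```bash
cat > hov.py <<'E'
from plan import *
from shaft6 import *
s,t,R=cur(); T=[t[0]+.003,t[1]+.0235,t[2]]
ims=[]
for n in("side","top"):
    p=r.capture(n); P=cloud(p)[0]
    q=P[(np.abs(P[:,0]-T[0])<.04)&(np.abs(P[:,1]-T[1])<.14)&(P[:,2]>T[2]-.025)&(P[:,2]<T[2]+.03)]
    q=q[np.abs(q[:,1]-t[1])>.015]
    x,e,N=shaft(q,T+[1.44,0]); print(n,x[:3].round(4),np.degrees(x[3:]).round(2),e.round(4),N)
    for k,x0 in(("stop",[.4824,-.1494]),("big_vee",[.4935,-.072]),("small_vee",[.509,.046])):
        x,N,e=fit(P,k,x0,[-.14],.076 if k=="stop" else .053); print(n,k,x[:2].round(4),np.degrees(x[2]).round(2),N,e.round(4))
    c=p["color"][60:220,200:413,::-1] if n=="side" else p["color"][120:280,170:383,::-1]
    ims.append(cv2.resize(c,(400,300)))
cv2.imwrite("pics/h.png",np.hstack(ims))
E
python3 - <<'E'
from hov import *
plan([[.4987,-.0305,.128,172.5],[.4987,-.0305,.0575,172.5]])
E
```

```text
side [ 0.499  -0.0046  0.1313] [81.33 -4.23] 0.001 339
side stop [ 0.4823 -0.1501] -8.7 220 0.0015
side big_vee [ 0.4936 -0.071 ] -6.96 330 0.0012
side small_vee [0.5095 0.0472] -7.11 277 0.001
top [ 0.4969 -0.0046  0.1177] [ 80.89 -45.88] 0.0007 43
top stop [ 0.4815 -0.1474] -3.15 107 0.0006
top big_vee [ 0.4808 -0.0752] -8.38 3 0.0019
top small_vee [0.509 0.046] -8.02 0 nan
t 21.50 tcp [ 0.4964 -0.0268  0.1317] a 172.56 F [-0.5  0.2 -8.5] w 0.0352 j [ 20.  10. -30.  -0. -50. -27.]
[0.4987, -0.0305, 0.128, 172.5]  shift [0.024, -0.018, -0.022]  turn [0.001, -0.003, -0.008]
[0.4987, -0.0305, 0.0575, 172.5]  shift [0.47, 0.0, 0.0]  turn [0.0, 0.0, 0.0]
  return _methods._mean(a, axis=axis, dtype=dtype,
  ret = ret.dtype.type(ret / rcount)
```

View pics/h.png

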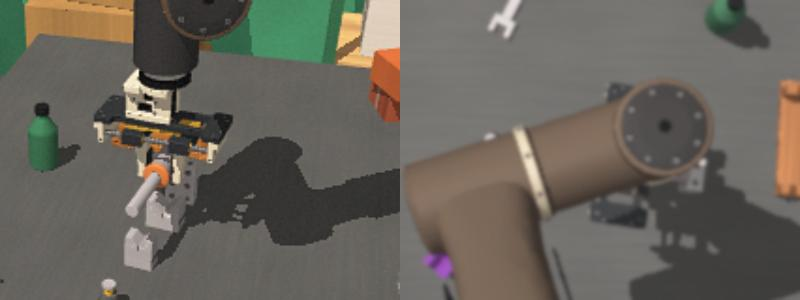

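```bash
python3 - <<'E'
from plan import *
from fit import *
s,t,R=cur(); p=r.capture("side"); P=cloud(p)[0]
u=np.r_[.134,.991]
q=P[(np.abs((P[:,:2]-t[:2])@[.991,-.134])<.025)&(P[:,2]>.09)&(P[:,2]<.17)]
y=(q[:,:2]-t[:2])@u
for a in np.arange(-.11,.14,.012):
    m=(y>a)&(y<a+.012)
    if m.sum()>4: print(round(a+.006,3),m.sum(),np.percentile(q[m,2],[2,98]).round(4))
E
```

```text
-0.032 9 [0.143  0.1501]
-0.02 13 [0.1457 0.1505]
-0.008 29 [0.1436 0.1631]
0.004 72 [0.1182 0.1659]
0.016 47 [0.1222 0.1672]
0.028 100 [0.1173 0.1522]
0.04 18 [0.1284 0.1415]
0.052 15 [0.1307 0.1422]
0.064 18 [0.1287 0.1426]
0.076 20 [0.1314 0.1425]
0.088 19 [0.1321 0.1427]
0.1 21 [0.1299 0.1429]
0.112 16 [0.1319 0.1426]
0.124 48 [0.1239 0.1425]
```

Request:
send_rows([
  [[0.02, -0.01, -0.01], [0, 0, 0]],
  [[0.1, -0.017, -0.02], [0, 0, 0]],
  [[0.17, -0.017, -0.021], [0, 0, 0]],
  [[0.2, -0.017, -0.021], [0, 0, 0]],
  [[0.2, -0.017, -0.021], [0, 0, 0]],
])

```text
time_s: 22.05
tcp_pos: [0.4974, -0.0309, 0.1005]
eef_rot: [110.9, 89.5, -166.6]
contact_force: [-0.3, -0.2, -9.3]
gripper_width: 0.0348
```

```bash
python3 - <<'E'
from plan import *
plan([[.4985,-.0302,.059,172.5]])
E
```

```text
t 22.05 tcp [ 0.4974 -0.0309  0.1005] a 172.51 F [-0.3 -0.2 -9.3] w 0.0348 j [ 19.  13. -32.  -0. -46. -26.]
[0.4985, -0.0302, 0.059, 172.5]  shift [0.277, -0.009, 0.007]  turn [0.0, -0.004, -0.011]
```

Request:
send_rows([
  [[0.06, -0.005, 0.005], [0, -0.004, -0.01]],
  [[0.13, -0.009, 0.007], [0, -0.004, -0.01]],
  [[0.2, -0.009, 0.007], [0, -0.004, -0.01]],
  [[0.25, -0.009, 0.007], [0, -0.004, -0.01]],
  [[0.277, -0.009, 0.007], [0, -0.004, -0.01]],
])

```text
time_s: 22.55
tcp_pos: [0.4982, -0.0303, 0.058]
eef_rot: [111.1, 89.9, -166.4]
contact_force: [1.0, -0.2, -5.6]
gripper_width: 0.0354
```

Request:
send_rows([
  [[0.002, 0, 0], [0, 0, 0]],
  [[0.004, 0, 0], [0, 0, 0]],
  [[0.006, 0, 0], [0, 0, 0]],
  [[0.008, 0, 0], [0, 0, 0]],
  [[0.01, 0, 0], [0, 0, 0]],
])

```text
time_s: 23.05
tcp_pos: [0.4987, -0.0303, 0.0574]
eef_rot: [126.6, 89.9, -150.9]
contact_force: [-3.1, -1.7, 7.5]
gripper_width: 0.0352
```

```bash
python3 - <<'E'
from hov import *
plan([[.4985,-.0302,.056,172.5]])
E
```

```text
side [ 0.4994 -0.0087  0.0568] [81.72 -6.85] 0.0023 448
side stop [ 0.4819 -0.1371] 37.85 36 0.0018
side big_vee [ 0.4942 -0.0697] -10.1 83 0.0011
side small_vee [0.5093 0.0469] -5.92 206 0.0011
top [ 0.513  -0.0286  0.0383] [ 70.76 -32.65] 0.0019 94
top stop [ 0.4804 -0.1494] -43.96 148 0.0018
top big_vee [ 0.4714 -0.0957] -8.0 2 0.0081
top small_vee [0.509 0.046] -8.02 0 nan
t 23.15 tcp [ 0.4987 -0.0303  0.0574] a 172.54 F [-2.7 -1.3  4.3] w 0.0348 j [ 19.  16. -35.   0. -39. -27.]
[0.4985, -0.0302, 0.056, 172.5]  shift [0.01, 0.001, 0.0]  turn [0.001, -0.001, -0.001]
  return _methods._mean(a, axis=axis, dtype=dtype,
  ret = ret.dtype.type(ret / rcount)
```

View pics/h.png

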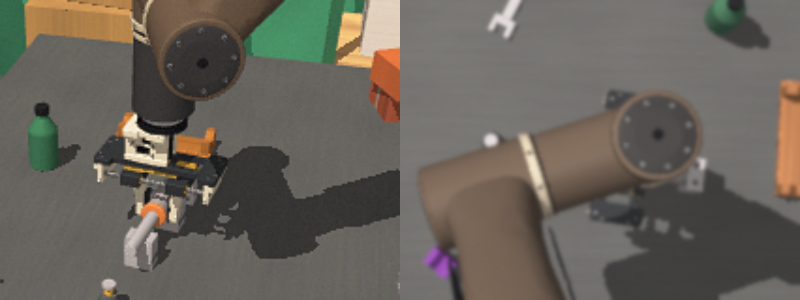

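Request:
send_rows([
  [[0, 0, 0], [0, 0, 0]],
  [[0, 0, 0], [0, 0, 0]],
  [[0, 0, 0], [0, 0, 0]],
  [[0, 0, 0], [0, 0, 0]],
  [[0, 0, 0], [0, 0, 0]],
], jaw=0.8)

```text
time_s: 23.65
tcp_pos: [0.4988, -0.0302, 0.0575]
eef_rot: [127.9, 90.0, -149.5]
contact_force: [0.4, -0.7, 0.3]
gripper_width: 0.0695
```

Request:
send_rows([
  [[-0.03, 0, 0], [0, 0, 0]],
  [[-0.15, 0, 0], [0, 0, 0]],
  [[-0.4, 0, 0], [0, 0, 0]],
  [[-0.65, 0, 0], [0, 0, 0]],
  [[-0.85, 0, 0], [0, 0, 0]],
])

```text
time_s: 24.15
tcp_pos: [0.4993, -0.0302, 0.1875]
eef_rot: [-95.1, 89.9, -12.6]
contact_force: [0.6, 0.2, -0.7]
gripper_width: 0.0791
```

```bash
python3 - <<'E'
from plan import *
plan([[.53,.2,.2,215],[.4998,.4199,.16,257]])
E
```

```text
t 24.15 tcp [ 0.4993 -0.0302  0.1875] a 172.55 F [ 0.6  0.2 -0.7] w 0.0791 j [ 19.   7. -26.   0. -57. -27.]
[0.53, 0.2, 0.2, 215]  shift [-0.042, -0.002, 0.774]  turn [-0.472, -0.0, 0.001]
[0.53, 0.2, 0.2, 215]  shift [-0.042, -0.282, 0.721]  turn [-0.472, 0.0, 0.0]
[0.4998, 0.4199, 0.16, 257]  shift [0.133, -0.338, 0.658]  turn [-0.467, 0.0, 0.0]
[0.4998, 0.4199, 0.16, 257]  shift [0.133, -0.551, 0.493]  turn [-0.467, 0.0, 0.0]
```

Request:
send_rows([
  [[-0.01, 0, 0.2], [-0.12, 0, 0]],
  [[-0.03, 0, 0.45], [-0.27, 0, 0]],
  [[-0.042, 0, 0.68], [-0.4, 0, 0]],
  [[-0.042, 0, 0.774], [-0.472, 0, 0]],
  [[-0.042, 0, 0.774], [-0.472, 0, 0]],
], jaw=0.8)

```text
time_s: 24.65
tcp_pos: [0.5146, 0.0867, 0.1941]
eef_rot: [-102.9, 89.9, 1.1]
contact_force: [0.5, -0.6, -0.5]
gripper_width: 0.0791
```

Request:
send_rows([
  [[-0.01, -0.08, 0.2], [-0.12, 0, 0]],
  [[-0.03, -0.17, 0.45], [-0.27, 0, 0]],
  [[-0.042, -0.25, 0.65], [-0.4, 0, 0]],
  [[-0.042, -0.282, 0.721], [-0.472, 0, 0]],
  [[-0.042, -0.282, 0.721], [-0.472, 0, 0]],
])

```text
time_s: 25.15
tcp_pos: [0.5296, 0.2028, 0.2002]
eef_rot: [-133.6, 89.9, -8.3]
contact_force: [-0.3, -0.8, -0.7]
gripper_width: 0.0788
```

Request:
send_rows([
  [[0.03, -0.09, 0.18], [-0.12, 0, 0]],
  [[0.08, -0.2, 0.4], [-0.27, 0, 0]],
  [[0.12, -0.3, 0.6], [-0.4, 0, 0]],
  [[0.133, -0.338, 0.658], [-0.467, 0, 0]],
  [[0.133, -0.338, 0.658], [-0.467, 0, 0]],
])

```text
time_s: 25.65
tcp_pos: [0.5136, 0.3126, 0.1796]
eef_rot: [137.3, 89.9, -76.4]
contact_force: [-0.7, -0.3, -0.6]
gripper_width: 0.0787
```

Request:
send_rows([
  [[0.03, -0.15, 0.13], [-0.12, 0, 0]],
  [[0.08, -0.33, 0.3], [-0.27, 0, 0]],
  [[0.12, -0.5, 0.45], [-0.4, 0, 0]],
  [[0.133, -0.551, 0.493], [-0.467, 0, 0]],
  [[0.133, -0.551, 0.493], [-0.467, 0, 0]],
])

```text
time_s: 26.15
tcp_pos: [0.4978, 0.4221, 0.159]
eef_rot: [92.1, 89.9, -100.7]
contact_force: [-0.5, 0.0, 0.3]
gripper_width: 0.0789
```

```bash
cat > fin.py <<'E'
from plan import *
from shaft6 import *
ims=[];A=[]
for n in("top","side"):
    p=r.capture(n); P=cloud(p)[0]; A.append(P)
    for k,x0 in(("stop",[.4824,-.1494]),("big_vee",[.4935,-.072]),("small_vee",[.509,.046])):
        x,N,e=fit(P,k,x0,[-.14],.076 if k=="stop" else .044); print(n,k,x[:2].round(4),np.degrees(x[2]).round(2),N,e.round(4))
    l=loc(P,[.502,-.007,np.radians(82.5)]); q=P[(np.abs(l[:,0]+.01)<.13)&(np.abs(l[:,1])<.026)&(l[:,2]>.0535)&(l[:,2]<.085)]
    x,e,N=shaft(q,[.502,-.007,.056,1.44,0]); print(n,"shaft",x[:3].round(4),np.degrees(x[3:]).round(2),e.round(4),N)
    c=p["color"][60:220,200:413,::-1] if n=="side" else p["color"][120:280,170:383,::-1]
    ims.append(cv2.resize(c,(400,300)))
cv2.imwrite("pics/f.png",np.hstack(ims))
E
python3 - <<'E'
from fin import *
q=A[1]; x,N,e=fit(q,"gauge",[.4998,.4199],[-.23],.042); print("gauge side",x,N,e)
plan([[.4998,.4199,.028,257]])
E
```

```text
top stop [ 0.4837 -0.1288] 77.14 298 0.0033
top big_vee [ 0.4936 -0.07  ] -6.37 26 0.0008
top small_vee [0.5098 0.0486] -23.91 13 0.0028
top shaft [ 0.5006 -0.013   0.0559] [82.37 -1.76] 0.0016 893
side stop [ 0.4807 -0.1322] 65.06 238 0.0032
side big_vee [ 0.4936 -0.0717] -11.6 103 0.001
side small_vee [0.5091 0.0451] -10.81 42 0.0006
side shaft [ 0.5015 -0.012   0.0573] [82.55 -2.37] 0.0012 558
gauge side [ 0.49979391  0.42006584 -0.23342654] 362 0.0005500607106713063
t 26.25 tcp [0.4981 0.4209 0.1597] a 257.11 F [-0.2 -0.2  0.7] w 0.0788 j [ 57.  22.  -9.   0. -59.  20.]
[0.4998, 0.4199, 0.028, 257]  shift [0.878, 0.003, -0.012]  turn [0.002, -0.0, -0.002]
```

View pics/f.png

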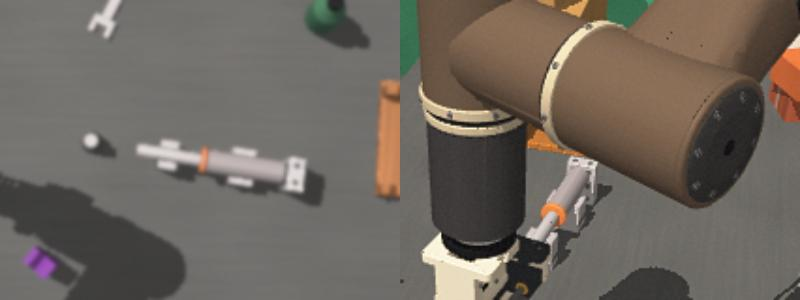

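```bash
cat > bead.py <<'E'
from plan import *
from shaft6 import *
p=r.capture("top"); P,uv=cloud(p)
hsv=cv2.cvtColor(p["color"],cv2.COLOR_RGB2HSV)[uv[:,1],uv[:,0]]
l=loc(P,[.502,-.007,np.radians(82.5)])
m=(np.abs(l[:,0])<.04)&(np.abs(l[:,1])<.03)&(hsv[:,1]>110)&(hsv[:,0]<20)&(l[:,2]>.05)
print("bead",m.sum(),P[m].mean(0).round(4),"along",l[m,0].mean().round(4), "px2w",px2w(p,uv[m].mean(0),.072).round(4))
k=(np.abs(l[:,1])<.022)
for a,b in((-.11,-.08),(-.08,-.05),(-.05,-.02),(.02,.05),(.05,.08),(.08,.1)):
    q=l[k&(l[:,0]>a)&(l[:,0]<b)&(l[:,2]>.055)]; print(a,len(q),"ztop",np.percentile(q[:,2],90).round(4),"ymid",q[:,1].mean().round(4))
e=l[k&(l[:,2]>.055)&(l[:,0]<.14)]; print("spindle end",e[:,0].max().round(4))
q=P[k&(l[:,0]>-.112)&(l[:,0]<.13)&(l[:,2]>.055)&(l[:,2]<.085)]
x,e,N=shaft(q,[.502,-.007,.056,1.44,0]); print("shaft",x[:3].round(4),np.degrees(x[3:]).round(2),e,N)
st=P[(np.hypot(*(P[:,:2]-[.4824,-.1494]).T)<.03)&(P[:,2]>.071)&(P[:,2]<.08)]; print("stop top pts",st.mean(0).round(4),len(st))
E
python3 bead.py
```

```text
bead 32 [ 0.4983 -0.0058  0.0719] along 0.0007 px2w [ 0.4983 -0.0058  0.072 ]
-0.11 122 ztop 0.0755 ymid 0.0025
-0.08 125 ztop 0.075 ymid 0.0014
-0.05 125 ztop 0.0757 ymid 0.0023
0.02 74 ztop 0.0674 ymid 0.0013
0.05 77 ztop 0.0672 ymid 0.001
0.08 47 ztop 0.0674 ymid 0.0011
spindle end 0.1047
shaft [ 0.5015 -0.0066  0.0558] [82.54 -0.88] 0.0012342852670601543 738
stop top pts [ 0.4818 -0.1454  0.0751] 159
```

Request:
send_rows([
  [[0.2, 0.003, -0.01], [0, 0, 0]],
  [[0.45, 0.003, -0.012], [0, 0, 0]],
  [[0.68, 0.003, -0.012], [0, 0, 0]],
  [[0.82, 0.003, -0.012], [0, 0, 0]],
  [[0.878, 0.003, -0.012], [0, 0, 0]],
])

```text
time_s: 26.8
tcp_pos: [0.4996, 0.4174, 0.0263]
eef_rot: [77.9, 89.8, -115.2]
contact_force: [-0.5, -0.3, 0.0]
gripper_width: 0.0791
```

Request:
send_rows([
  [[0, 0, 0], [0, 0, 0]],
  [[0, 0, 0], [0, 0, 0]],
  [[0, 0, 0], [0, 0, 0]],
  [[0, 0, 0], [0, 0, 0]],
  [[0, 0, 0], [0, 0, 0]],
], jaw=-1)

```text
time_s: 27.3
tcp_pos: [0.5004, 0.4187, 0.0278]
eef_rot: [116.3, 89.9, -76.8]
contact_force: [-0.8, 1.1, 5.2]
gripper_width: 0.05
```

Request:
send_rows([
  [[0, 0, 0], [0, 0, 0]],
  [[0, 0, 0], [0, 0, 0]],
  [[-0.1, 0, 0], [0, 0, 0]],
  [[-0.3, 0, 0], [0, 0, 0]],
  [[-0.5, 0, 0], [0, 0, 0]],
])

```text
time_s: 27.8
tcp_pos: [0.4996, 0.4176, 0.1029]
eef_rot: [77.7, 89.7, -115.4]
contact_force: [1.1, 0.3, -6.1]
gripper_width: 0.0494
```

```bash
python3 - <<'E'
from plan import *
from fit import *
plan([])
E
```

```text
t 27.80 tcp [0.4996 0.4176 0.1029] a 256.94 F [ 1.1  0.3 -6.1] w 0.0494 j [ 57.  25. -12.   0. -53.  20.]
```

```bash
python3 - <<'E'
from plan import *
plan([[.61,.2,.135,260],[.592,-.018,.13,262.5]])
E
```

```text
t 27.80 tcp [0.4996 0.4176 0.1029] a 256.94 F [ 1.1  0.3 -6.1] w 0.0494 j [ 57.  25. -12.   0. -53.  20.]
[0.61, 0.2, 0.135, 260]  shift [-0.105, 0.624, -0.522]  turn [-0.034, 0.001, -0.006]
[0.61, 0.2, 0.135, 260]  shift [-0.107, 0.637, -0.506]  turn [-0.034, 0.0, 0.0]
[0.592, -0.018, 0.13, 262.5]  shift [0.017, 0.726, -0.067]  turn [-0.028, 0.0, 0.0]
[0.592, -0.018, 0.13, 262.5]  shift [0.017, 0.727, -0.051]  turn [-0.028, 0.0, 0.0]
```

Request:
send_rows([
  [[-0.03, 0.14, -0.12], [-0.01, 0, 0]],
  [[-0.07, 0.33, -0.28], [-0.02, 0, 0]],
  [[-0.1, 0.52, -0.43], [-0.03, 0, 0]],
  [[-0.105, 0.6, -0.5], [-0.034, 0, 0]],
  [[-0.105, 0.624, -0.522], [-0.034, 0, -0.006]],
])

```text
time_s: 28.3
tcp_pos: [0.555, 0.3068, 0.1193]
eef_rot: [13.0, 89.9, -178.7]
contact_force: [-1.0, -0.6, -7.2]
gripper_width: 0.0499
```

Request:
send_rows([
  [[-0.03, 0.14, -0.12], [-0.01, 0, 0]],
  [[-0.07, 0.33, -0.28], [-0.02, 0, 0]],
  [[-0.1, 0.52, -0.42], [-0.03, 0, 0]],
  [[-0.107, 0.61, -0.49], [-0.034, 0, 0]],
  [[-0.107, 0.637, -0.506], [-0.034, 0, 0]],
])

```text
time_s: 28.8
tcp_pos: [0.6103, 0.1965, 0.1352]
eef_rot: [17.5, 89.9, -172.7]
contact_force: [-0.2, 1.7, -6.8]
gripper_width: 0.05
```

Request:
send_rows([
  [[0.01, 0.16, -0.015], [-0.01, 0, 0]],
  [[0.01, 0.38, -0.035], [-0.02, 0, 0]],
  [[0.015, 0.6, -0.055], [-0.025, 0, 0]],
  [[0.017, 0.7, -0.065], [-0.028, 0, 0]],
  [[0.017, 0.726, -0.067], [-0.028, 0, 0]],
])

```text
time_s: 29.3
tcp_pos: [0.6001, 0.0867, 0.1325]
eef_rot: [15.7, 89.8, -173.4]
contact_force: [-0.0, 1.4, -6.0]
gripper_width: 0.0496
```

Request:
send_rows([
  [[0.01, 0.16, -0.015], [-0.01, 0, 0]],
  [[0.01, 0.38, -0.03], [-0.02, 0, 0]],
  [[0.015, 0.6, -0.045], [-0.025, 0, 0]],
  [[0.017, 0.7, -0.05], [-0.028, 0, 0]],
  [[0.017, 0.727, -0.051], [-0.028, 0, 0]],
])

```text
time_s: 29.8
tcp_pos: [0.5903, -0.0227, 0.1299]
eef_rot: [13.0, 89.8, -174.8]
contact_force: [1.3, 0.8, -5.8]
gripper_width: 0.0498
```

```bash
python3 - <<'E'
from plan import *
plan([[.5915,-.0185,.045,262.5]])
E
```

```text
t 29.80 tcp [ 0.5903 -0.0227  0.1299] a 262.16 F [ 1.3  0.8 -5.8] w 0.0498 j [ 17.  19. -19.  -0. -53.  65.]
[0.5915, -0.0185, 0.045, 262.5]  shift [0.566, -0.029, -0.006]  turn [-0.007, 0.005, -0.001]
```

Request:
send_rows([
  [[0.05, -0.025, -0.006], [-0.007, 0.003, 0]],
  [[0.2, -0.029, -0.008], [-0.007, 0.005, 0]],
  [[0.38, -0.029, -0.008], [-0.007, 0.005, 0]],
  [[0.52, -0.029, -0.008], [-0.007, 0.005, 0]],
  [[0.566, -0.029, -0.008], [-0.007, 0.005, 0]],
])

```text
time_s: 30.3
tcp_pos: [0.5905, -0.0173, 0.0422]
eef_rot: [29.7, 89.8, -157.8]
contact_force: [-0.9, 0.6, -6.8]
gripper_width: 0.0498
```

```bash
python3 - <<'E'
from plan import *
from fit import *
p=r.capture("side"); P=cloud(p)[0]; s,t,R=cur()
Q=P-[0,0,t[2]-.028]; x,N,e=fit(Q,"gauge",[t[0],t[1]],[-.13],.042); print("gauge",x[:2].round(4),np.degrees(x[2]),N,e)
print("shaft in gauge",loc(np.array([[.5015,-.0066,0]]),x))
cv2.imwrite("pics/g.png",cv2.resize(p["color"][60:220,180:393,::-1],(640,480)))
plan([[.5908,-.0185,.0285,262.5]])
E
```

```text
gauge [ 0.5883 -0.0099] 24.355920553775164 191 0.002808879988354926
shaft in gauge [[-0.07771747  0.03880437  0.        ]]
t 30.35 tcp [ 0.5907 -0.0175  0.0423] a 262.54 F [-0.7  0.4 -7.6] w 0.0499 j [ 17.  25. -23.   0. -42.  65.]
[0.5908, -0.0185, 0.0285, 262.5]  shift [0.092, 0.007, -0.002]  turn [0.001, 0.004, -0.003]
```

View pics/g.png

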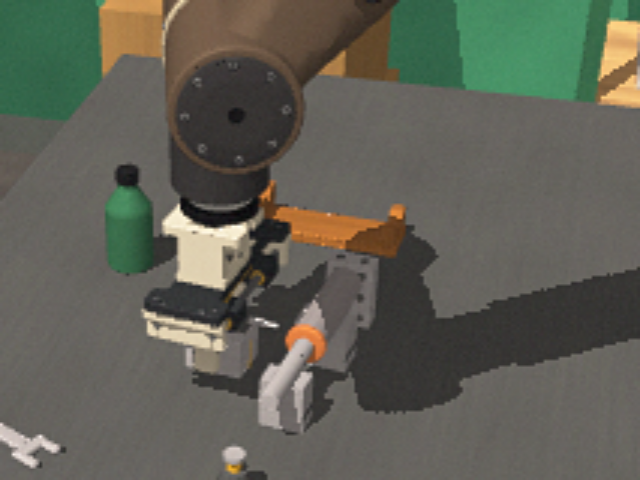

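Request:
send_rows([
  [[0.025, 0.005, 0], [0, 0, 0]],
  [[0.05, 0.007, 0], [0, 0, 0]],
  [[0.07, 0.007, 0], [0, 0, 0]],
  [[0.085, 0.007, 0], [0, 0, 0]],
  [[0.09, 0.007, 0], [0, 0, 0]],
])

```text
time_s: 30.85
tcp_pos: [0.5907, -0.0186, 0.029]
eef_rot: [33.4, 89.8, -154.0]
contact_force: [0.0, -0.4, -5.9]
gripper_width: 0.0501
```

Request:
send_rows([
  [[0, 0, 0], [0, 0, 0]],
  [[0, 0, 0], [0, 0, 0]],
  [[0, 0, 0], [0, 0, 0]],
  [[0, 0, 0], [0, 0, 0]],
  [[0, 0, 0], [0, 0, 0]],
], jaw=0.8)

```text
time_s: 31.35
tcp_pos: [0.5909, -0.0186, 0.0293]
eef_rot: [36.7, 89.8, -150.8]
contact_force: [0.0, -0.7, 0.5]
gripper_width: 0.0784
```

Request:
send_rows([
  [[-0.03, 0, 0], [0, 0, 0]],
  [[-0.15, 0, 0], [0, 0, 0]],
  [[-0.4, 0, 0], [0, 0, 0]],
  [[-0.65, 0, 0], [0, 0, 0]],
  [[-0.85, 0, 0], [0, 0, 0]],
])

```text
time_s: 31.85
tcp_pos: [0.5917, -0.0184, 0.1594]
eef_rot: [71.8, 89.9, -115.7]
contact_force: [0.9, 0.3, -0.6]
gripper_width: 0.0786
```

Request:
send_rows([
  [[-0.1, -0.2, 0], [0, 0, 0]],
  [[-0.2, -0.45, 0], [0, 0, 0]],
  [[-0.25, -0.75, 0], [0, 0, 0]],
  [[-0.3, -0.95, 0], [0, 0, 0]],
  [[-0.3, -1, 0], [0, 0, 0]],
])

```text
time_s: 32.35
tcp_pos: [0.612, 0.1335, 0.2058]
eef_rot: [-176.7, 89.9, -3.9]
contact_force: [-0.2, -0.5, 0.3]
gripper_width: 0.0788
```

Request:
send_rows([
  [[0, -0.2, 0], [0, 0, 0]],
  [[0, -0.45, 0], [0, 0, 0]],
  [[0, -0.75, 0], [0, 0, 0]],
  [[0, -0.95, 0], [0, 0, 0]],
  [[0, -1, 0], [0, 0, 0]],
])

```text
time_s: 32.85
tcp_pos: [0.631, 0.2848, 0.2051]
eef_rot: [170.6, 89.9, -16.5]
contact_force: [0.2, 0.2, -0.9]
gripper_width: 0.0788
```

```bash
python3 bead.py; python3 - <<'E'
from fin import *
for P in A+[np.vstack(A)]:
    x,N,e=fit(P,"gauge",[.5908,-.0185],[-.13],.042); print("gauge",x[:2].round(4),np.degrees(x[2]).round(2),N,e,"shaft in gauge",loc(np.array([[.5015,-.0066,0]]),x).round(4))
    j=P[(np.hypot(*(P[:,:2]-[.5285,.1705]).T)<.025)&(P[:,2]>.04)&(P[:,2]<.06)]; print("jack",j.mean(0).round(4))
plan([])
E
```

```text
bead 31 [ 0.4995 -0.0063  0.0723] along 0.0004 px2w [ 0.4995 -0.0063  0.072 ]
-0.11 123 ztop 0.075 ymid 0.002
-0.08 130 ztop 0.0755 ymid 0.0016
-0.05 122 ztop 0.0755 ymid 0.0021
0.02 70 ztop 0.0679 ymid 0.0011
0.05 77 ztop 0.067 ymid 0.0024
0.08 46 ztop 0.0673 ymid 0.0013
spindle end 0.1047
shaft [ 0.501  -0.0074  0.0559] [82.49 -0.29] 0.001225411268133119 734
stop top pts [ 0.4819 -0.1458  0.075 ] 158
top stop [ 0.4833 -0.1293] 78.89 292 0.0031
top big_vee [ 0.4935 -0.07  ] -8.85 23 0.0006
top small_vee [0.5085 0.0466] 8.48 11 0.0013
top shaft [ 0.5007 -0.0127  0.0559] [82.49 -2.28] 0.0014 894
side stop [ 0.4795 -0.1331] 66.29 232 0.003
side big_vee [ 0.4939 -0.0713] -10.58 99 0.0008
side small_vee [0.5092 0.047 ] -5.43 143 0.0012
side shaft [ 0.5017 -0.0112  0.0573] [82.3  -2.42] 0.0012 604
gauge [ 0.5892 -0.0179] -6.2 67 0.0008188501292628325 shaft in gauge [[-0.0884  0.0018  0.    ]]
jack [0.5285 0.1697 0.0484]
gauge [ 0.5898 -0.019 ] -6.7 226 0.001427878293998961 shaft in gauge [[-0.0891  0.002   0.    ]]
jack [0.5289 0.1712 0.0483]
gauge [ 0.5896 -0.0188] -6.63 293 0.0012295394066089878 shaft in gauge [[-0.0889  0.002   0.    ]]
jack [0.5287 0.1705 0.0483]
t 33.00 tcp [0.6307 0.2819 0.2054] a 262.73 F [-0.4  0.   0.3] w 0.0790 j [ 40.  23.  -0.   0. -66.  42.]
```

View pics/f.png

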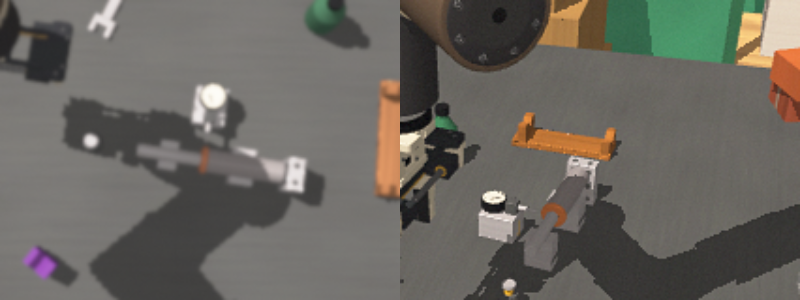

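```bash
python3 -c "
from plant import r
print(r.close_job())"
```

```text
the job is handed in; nothing more can be done
None
```

The run-out set-up is built and handed in, about 33 s into the 117 s allowed. `close_job` reported no verdict, so the figures below are my own camera checks, made just before handing in. The calibration is good to about 2 mm.

I stood both V-blocks in line with the stop, laid the shaft in the grooves, and placed the grey gauge behind the bead. I left the purple look-alikes alone.

| Check | Measured | Allowed |
|---|---|---|
| Shaft axis height | 56 mm | 53–59 mm |
| Big V-block along the shaft | -64 mm | -80 to -50 mm |
| Small V-block along the shaft | +55 mm | +40 to +70 mm |
| Gap from tube end to stop | about 6 mm | 0–13 mm |
| Gap from plunger tip to bead | about 8 mm | 0–18 mm |
| Plunger off the bead's centre | about 2 mm | ±10 mm |
| Gauge out of square with the shaft | about 1° | 8.6° |

- **Level:** the heights along the tube and along the spindle are constant, so the shaft is level.
- **Bystanders:** the jack has not moved measurably. The oil bottle and spanner looked undisturbed in the pictures, but I did not re-measure them.
- **Released:** everything is let go and the arm is clear.

**Checks that disagreed:**
- **Shaft tilt:** one shaft fit gave a false tilt of about 2° because points from the stop were mixed in. The same fit without them gave 0.3°.
- **Poor late fits:** fits of the stop once it stood next to the shaft, and of the gauge while it was in the gripper, were unusable. For the stop I relied on the fits made before the shaft was laid; the gauge I re-measured after release.

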